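Find the socket that fits the opener's hex nut and hold it there

TASK

One of the three look-alike sockets in the tray fits the big hex nut on the can opener's foot plate: try them on the nut, without forcing them, until one slips all the way down over it. Stand each socket that does not fit back upright in a free bay of the tray, and finish still gripping the one that fits, upright and fully seated on the nut, so that I can put my wrench to it. Do not push the other things on the worktop about.

Things in the scene. Friction and masses are not known exactly. Their poses are not given: they have to be found in the camera images.
- socket_1: One of three loose steel sockets alike outside: round sleeve 48 mm across, 40 mm high; on it a hexagonal grip head, 30 mm across flats, 40 to 80 mm above the underside. Stands upright, hexagonal bore (26 mm deep) facing down, unseen. 0.15 to 0.31 kg. Origin: centre of the underside; z up; x square to one pair of head flats (others 60 degrees round); bore flats parallel to head flats.
- socket_2: Looks exactly like socket_1, same size, origin and axes. Which of the three fits is not told: one bore has about 1 mm play a side round the nut, the other two are too small and stop on top of the nut, about 18 mm higher than a seated socket.
- socket_3: Looks exactly like socket_1, same size, origin and axes; may or may not be the one that fits.
- opener_foot: Heavy metal foot plate of a bench can opener, does not move, 150 x 100 x 8 mm, with one hex nut on it and, 75 mm along +x from the nut, an empty round collar 52 mm across (62 at its foot), top 44 mm above the worktop. Origin: on the worktop under the nut's axis; the plate runs from -45 to +105 mm in x, 50 mm either side in y.
- nut_seat (a point): Point on the nut's axis on the washer under the nut, 10 mm above the worktop: a seated socket's underside rests here. Nut: 30 mm across flats, top 18 mm above this point (last 1.5 mm narrowed to 28); bolt end 18 mm across, 3.5 mm higher. z up, x square to a pair of nut flats: a socket goes on with its flats parallel to the nut's (any multiple of 60 degrees) within 5 degrees.
- tray: Fixed low steel tray, 80 mm (x) by 262 mm (y), with a rim and two cross ribs 12 mm high making three bays in a row along y, centred at y = -86, 0, +86 mm; inside width 74 mm in x. Floor 4 mm above the worktop. Origin: centre of the underside. Each bay holds one socket at the start, near its centre.
- salt_shaker: Bystander: steel shaker, 69 mm across, 96 mm high, behind the work. Origin: centre of its underside.
- oil_bottle: Bystander: yellow squeeze bottle, 45 mm across, 178 mm high, behind the tray. Origin: centre of its underside.
- timer: Bystander: round kitchen timer with a bar grip, 62 mm across, 54 mm high, on the robot's side. Origin: centre of its underside.
- sugar_shaker: Bystander: steel shaker, 69 mm across, 96 mm high, on the robot's side. Origin: centre of its underside.
- probe: Bystander: folding food thermometer lying flat, 226 mm long (along its y), 38 mm wide, 18 mm high, on the robot's side of the tray. Origin: centre of its underside.
Things that resemble listed ones, but are neither listed nor needed, are in the scene too. What is shaped like the socket_1 but green, pink or purple is not meant.

How it is judged:
By the outcome, as a careful person would: the job done as asked, in the order asked, and still so for the second after the job is handed in, while the arm keeps its last pose, push and grip.
It also fails if it takes over 69 s, if anything falls off the work surface, if the arm or the gripper's body presses on something with over 40 N, if the wrist force passes 120 N, or if a joint passes its speed limit or range.

ROBOT

A 6-joint arm with a two-finger parallel gripper is mounted at the origin on a cart in front of the work surface, level with it; the furniture and walls round the work are solid. World frame = base frame: x ahead of the robot, y to its left, z up, the work surface at z = 0. Lengths are in m, angles in rad, forces in N, time in s.
With the tool pointing down it reaches from about 0.25 to 0.775 m from the base axis. Payload 4 kg.
Tool frame: the origin (TCP) lies midway between the tips of the shut fingers; the grasp point (between the pads) lies 19 mm behind it (robot.tcp_to_grasp is the distance from the TCP to the grasp point, in m); z points along the fingers, y is the line along which they close (so a half turn about z gives the same grasp; the last joint's range is limited). The gripper opens to 94 mm and grips with 3 to 60 N. Pads are 16 mm wide; open, the fingers measure 119 mm over their backs; the gripper's body (75 mm by 177 mm) begins 78 mm behind the grasp point.
Start: joints at [-1.331, 0.087, 1.371, -0, 1.684, -0.103], TCP at [0.185, -0.518, 0.206] pointing down, gripper open.
Joint ranges: [-3.1, 3.1], [-0.76, 2.03], [0.27, 2.55], [-1.08, 4.22], [0.17, 2.65], [-2.57, 2.57]. Speed limits (rad/s): [2.79, 2.79, 3.14, 3.14, 3.14, 3.14].

INTERFACE

Orientations are given as [roll, pitch, yaw] about the fixed x, y, z axes, in that order (R = Rz(yaw) Ry(pitch) Rx(roll)).
In Python, from bench import robot, viewer gives the robot as it stands. The module is installed in compiled form; this text tells all that it offers.
- The arm moves only by the shell command python3 -m handwheel 'ROWS' [OPENING]. ROWS is JSON, a list of rows, each a list of 6 numbers: the shift along the tool's x, y, z in units of 0.2 m (1.0 is 0.2 m), then the turn, a rotation vector about the tool's x, y, z in units of 30 degrees (1.0 is 30 degrees). In form: [[x, y, z, wx, wy, wz], ...]. A call has 1 to 10 rows; each row is the pose to reach, as a shift and turn from the pose commanded when the call began, along the tool's axes at that moment; what a row does not reach only later rows make up. A row lasts 1/12 s, in which the tool goes at most 41.7 mm and 7.16 degrees, less where a joint would pass 70% of its speed; a pose out of reach is approached as far as the arm can. A call with a number of a shift or a turn outside -1 to 1 is refused whole. A call with a gripper value outside its range is refused whole. OPENING is the gripper's target within -1 to 1 (shut at 1, half-way at 0, fully open at -1), set as the call begins (- or left out, the last holds). The fingers move at their own pace and stop on an object; the grip force is fixed at half the most. Time passes only in rows, so rows that repeat a pose let the fingers close. It gives the time, the measured TCP pose, the force, the opening and the grip force at its end, in the units of the state.
- robot.get_obs(): the state, without advancing time (a new reading comes with each control period).
- viewer.snapshot(name): name is "side" or "top" or "wrist"; returns the picture (400x640x3 uint8, red, green, blue); there is no depth.
- viewer.calibration(name): a dict with "fx", "fy", "cx", "cy" (pixels), "R" (3x3) and "t" (3): a world point X has camera coordinates R X + t. Camera axes: x right, y down, z forward; pixel columns grow to the right and rows downward; lengths in m; the calibration is good to about 2 mm. A picture is of the moment at which its call begins: read the wrist's pose just before it. calibration takes no time and is no camera call; for the wrist camera it gives the pose at the moment of the call.
- robot.close_job(): hands the job in; it is judged then, once.
The state is a dict: "time": time; "joint_positions": joint angles; "qvel": joint speeds; "joint_torque": joint torques, N m; "tool_pos": TCP position; "ee_rot": TCP orientation; "wrist_force": force on the tool from outside, world axes, zero at the start; "wrist_torque": the same for the moment, N m; "width": finger opening in m; "finger_force": force on a finger pad.
Only numpy, scipy, OpenCV 4.12 (cv2) and the standard library are available. Lean on these libraries where they do the work, as an engineer would, in place of code of your own. Each camera call takes 0.05 s, during which the arm holds its last target. There are 200 camera calls.

## Working session

There is one attempt and no reset: what is moved stays moved. The work goes in short steps, Python scripts to look and compute and a shell command to move; the robot and the scene stay as the last step left them, time stands still between calls to the robot, and variables do not carry over. Pictures are saved under pics/ and viewed, at most 10 in all, crops included, and the job is handed in when it is done.

```bash
mkdir -p pics
python3 - <<'E'
from bench import robot, viewer
import cv2
for n in("top","side"):
    cv2.imwrite(f"pics/{n}0.png",viewer.snapshot(n)[...,::-1])
    c=viewer.calibration(n);print(n,c["fx"],c["cx"],c["cy"],(-c["R"].T@c["t"]).round(3),c["R"].round(3).tolist())
o=robot.get_obs();print(o["time"],o["tool_pos"],o["ee_rot"],o["wrist_force"],o["width"])
E
```

```text
top 465.99614703372 326.04618653947455 200.45630226748568 [ 0.446 -0.069  1.219] [[0.003, -1.0, 0.007], [-0.999, -0.003, -0.041], [0.041, -0.007, -0.999]]
side 519.5846723657663 320.0079719549607 205.18187586409488 [0.055 1.187 1.008] [[-0.942, -0.336, -0.015], [-0.181, 0.545, -0.819], [0.283, -0.768, -0.574]]
0.1 [ 0.18473079 -0.5175356   0.20442924] [-3.13962514e+00 -1.78318789e-04  3.42791748e-01] [-0.16635074  0.23910319 -0.22747309] 0.09404800628231809
```

View pics/top0.png

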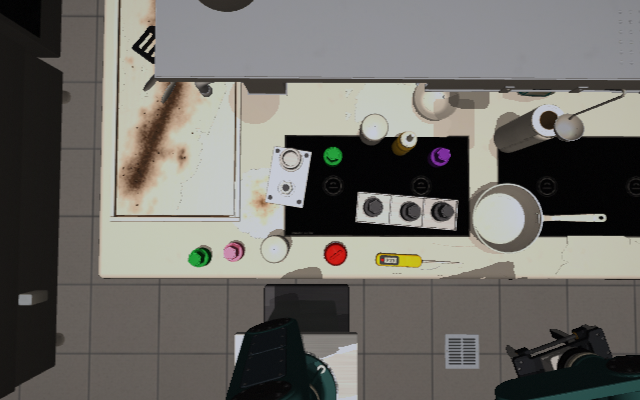

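View pics/side0.png

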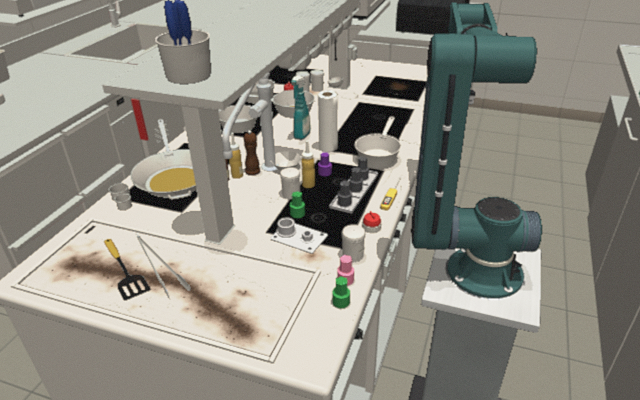

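The top view shows the foot plate at about (289,177), with the nut at (286,187) and the collar at (291,158). The three grey sockets in the tray are at (373,206), (410,211) and (443,211). The green, pink and purple look-alikes at (333,155), (441,156), (200,257) and (233,250) are not meant. I'll enlarge the crop to confirm this.

```bash
cat > h.py <<'E'
import numpy as np, cv2
from bench import robot, viewer
from scipy.spatial.transform import Rotation as Ro
def ray(c,u,v,z):
    d=c["R"].T@np.array([(u-c["cx"])/c["fx"],(v-c["cy"])/c["fy"],1]); o=-c["R"].T@c["t"]
    return o+d*(z-o[2])/d[2]
def pix(c,X):
    p=c["R"]@np.array(X)+c["t"]; return np.array([c["cx"]+c["fx"]*p[0]/p[2],c["cy"]+c["fy"]*p[1]/p[2]])
def rows(target,yaw=None):
    "shift in tool axes (units) and turn to reach world TCP target, from measured pose"
    o=robot.get_obs(); R=Ro.from_euler("xyz",o["ee_rot"])
    s=R.inv().apply(np.array(target)-o["tool_pos"])/0.2
    w=(R.inv()*Ro.from_euler("xyz",[np.pi,0,yaw])).as_rotvec()/np.radians(30) if yaw is not None else 0
    return np.round(s,3),np.round(w,3)
E
python3 - <<'E'
from h import *
im=cv2.imread("pics/top0.png"); c=viewer.calibration("top")
cv2.imwrite("pics/crop0.png",cv2.resize(im[130:240,260:470],None,fx=3.8,fy=3.8,interpolation=cv2.INTER_CUBIC))
for n,u,v,z in [("s1",373,206,.084),("s2",410,211,.084),("s3",443,211,.084),("nut",286,187,.03),("collar",291,158,.044),("tray tl",357,192,.012),("tray br",458,230,.012),("tray tr",459,200,.012),("tray bl",355,223,.012),("shaker",274,248,.096),("timer",335,253,.05),("salt",374,126,.096),("pl tl",276,146,.008),("pl tr",311,151,.008),("pl br",301,208,.008),("pl bl",266,202,.008),('probe',400,260,.01),('oil',410,135,.17),('green',333,155,.08)]:print(n,ray(c,u,v,z).round(3))
E
```

```text
s1 [ 0.48  -0.192  0.084]
s2 [ 0.468 -0.282  0.084]
s3 [ 0.468 -0.363  0.084]
nut [0.529 0.025 0.03 ]
collar [0.602 0.012 0.044]
tray tl [ 0.518 -0.158  0.012]
tray br [ 0.42  -0.42   0.012]
tray tr [ 0.498 -0.423  0.012]
tray bl [ 0.438 -0.153  0.012]
shaker [0.378 0.047 0.096]
timer [ 0.363 -0.1    0.05 ]
salt [ 0.674 -0.193  0.096]
pl tl [0.638 0.053 0.008]
pl tr [ 0.625 -0.038  0.008]
pl br [ 0.476 -0.013  0.008]
pl bl [0.492 0.078 0.008]
probe [ 0.343 -0.27   0.01 ]
oil [ 0.639 -0.267  0.17 ]
green [ 0.605 -0.094  0.08 ]
```

View pics/crop0.png

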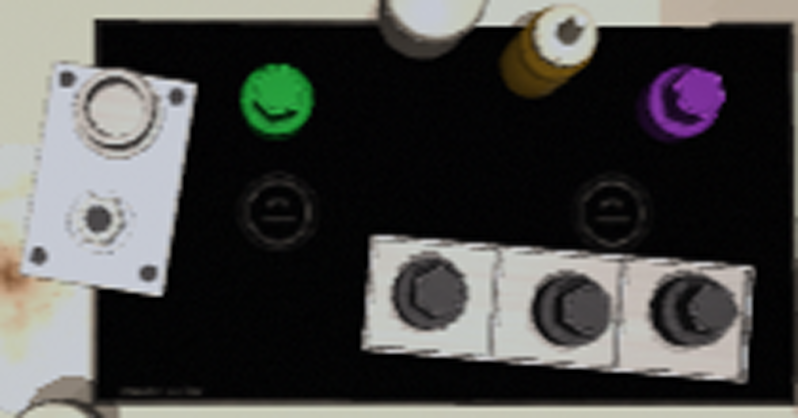

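The crop confirms it. The plate is at crop left, with the nut at (98,218) and the collar at (117,107). The three dark grey sockets stand in the tray bays, with heads at (434,291), (588,313) and (711,308), and the green and purple ones stand outside the tray. The measured plate is about 149 mm long and the tray about 266 mm, which agrees with the text. I'll approach the socket nearest the nut.

```bash
python3 -m handwheel '[[0.2,-0.1,-0.1,0,0,0],[0.4,-0.2,-0.1,0,0,0],[0.6,-0.3,-0.1,0,0,0],[0.8,-0.4,-0.1,0,0,0],[0.95,-0.5,-0.1,0,0,0],[0.95,-0.5,-0.1,0,0,0]]' 0 && python3 -m handwheel '[[0.2,-0.1,0,0,0,0],[0.4,-0.2,0,0,0,0],[0.6,-0.3,0,0,0,0],[0.8,-0.4,0,0,0,0],[0.85,-0.5,0,0,0,0],[0.85,-0.5,0,0,0,0],[0.85,-0.5,0,0,0,0]]'
python3 - <<'E'
from h import *
o=robot.get_obs();c=viewer.calibration("wrist");im=viewer.snapshot("wrist")[...,::-1]
cv2.imwrite("pics/w1.png",im);print(o["tool_pos"],o["ee_rot"],o["width"],(-c["R"].T@c["t"]).round(3),c["R"].round(2).tolist(),c["fx"])
for X in([.478,-.196,.084],[.468,-.282,.084],[.529,.025,.031]):print(pix(c,X))
E
```

```text
time: 0.6
tool_pos: [0.333, -0.3556, 0.2254]
ee_rot: [-3.14, -0.002, 0.349]
wrist_force: [-0.1, -0.4, 1.0]
width: 0.0574
finger_force: 0.0
time: 1.18
tool_pos: [0.457, -0.2077, 0.225]
ee_rot: [-3.141, 0.001, 0.346]
wrist_force: [-0.2, -0.5, -0.3]
width: 0.047
finger_force: 0.0
[ 0.45696816 -0.20767966  0.22500872] [-3.14146192e+00  1.13598221e-03  3.46074218e-01] 0.047012007809349284 [ 0.521 -0.184  0.403] [[0.34, -0.94, -0.0], [-0.91, -0.33, 0.24], [-0.23, -0.08, -0.97]] 308.5606821067577
[314.61037856 168.98615557]
[387.20170303 204.88540197]
[143.1899234   52.15937628]
```

View pics/w1.png

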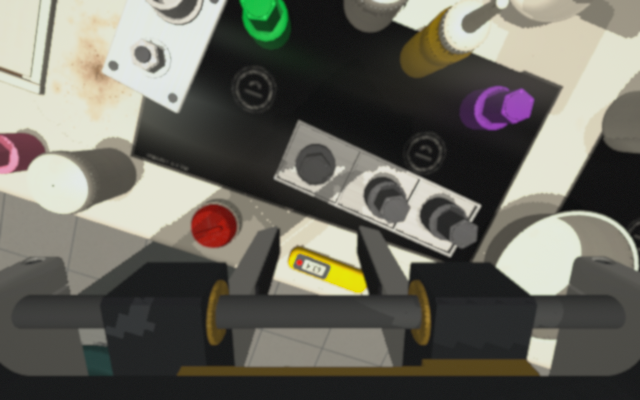

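The wrist view shows the sockets' heads at (316,163), (394,209) and (463,234), and the nut at (148,55) with the collar above it. I'll segment the head tops by flood fill to get centres and flat directions.

```bash
cat >> h.py <<'E'
def hexfit(im,c,seed,z,tol=6):
    "flood-fill a flat hexagonal top, back-project its outline to height z: centre, flat-normal angle mod 60, across-flats"
    m=np.zeros((im.shape[0]*4+2,im.shape[1]*4+2),np.uint8)
    big=cv2.resize(cv2.medianBlur(im,3),None,fx=4,fy=4,interpolation=cv2.INTER_LINEAR)
    cv2.floodFill(big,m,(int(seed[0]*4),int(seed[1]*4)),0,(tol,)*3,(tol,)*3,cv2.FLOODFILL_FIXED_RANGE|cv2.FLOODFILL_MASK_ONLY|(255<<8))
    k=max(cv2.findContours(m[1:-1,1:-1],cv2.RETR_EXTERNAL,cv2.CHAIN_APPROX_NONE)[0],key=cv2.contourArea)
    P=np.array([ray(c,(u-1.5)/4,(v-1.5)/4,z)[:2] for u,v in cv2.convexHull(k)[:,0]])
    A=np.radians(np.arange(0,60,.5)); best=None
    for a in A:
        w=[np.ptp(P@[np.cos(a+i*np.pi/3),np.sin(a+i*np.pi/3)]) for i in range(3)]
        if best is None or sum(w)<sum(best[1]): best=(a,w)
    a,w=best; N=np.array([[np.cos(a+i*np.pi/3),np.sin(a+i*np.pi/3)] for i in range(3)])
    mid=np.array([(np.max(P@n)+np.min(P@n))/2 for n in N])
    return np.linalg.lstsq(N,mid,rcond=None)[0].round(4),np.degrees(a),np.round(w,4)
E
python3 - <<'E'
from h import *
im=cv2.imread("pics/w1.png");c=viewer.calibration("wrist")
for s,z in[((316,163),.084),((394,209),.084),((463,234),.084)]:
    for t in(5,9,14):print(s,t,*hexfit(im,c,s,z,t),im[s[1],s[0]])
a=cv2.resize(im[130:260,280:490],None,fx=3.5,fy=3.5,interpolation=cv2.INTER_CUBIC)
b=cv2.resize(im[0:110,100:230],None,fx=3.5,fy=3.5,interpolation=cv2.INTER_CUBIC)
o=np.zeros((455+0,800,3),np.uint8);o[:455,:735]=a;cv2.imwrite("pics/c1.png",np.vstack([a[:300],cv2.copyMakeBorder(b[:300],0,0,0,a.shape[1]-b.shape[1],0)]))
E
```

```text
(316, 163) 5 [ 0.4826 -0.196 ] 19.5 [0.0404 0.0389 0.0389] [76 78 79]
(316, 163) 9 [ 0.4826 -0.1959] 19.5 [0.0409 0.0393 0.0394] [76 78 79]
(316, 163) 14 [ 0.4826 -0.1959] 19.5 [0.0409 0.0397 0.0398] [76 78 79]
(394, 209) 5 [ 0.4696 -0.2852] 58.5 [0.0384 0.0433 0.0412] [103 106 107]
(394, 209) 9 [ 0.4722 -0.2798] 28.0 [0.0531 0.0521 0.0389] [103 106 107]
(394, 209) 14 [ 0.472  -0.2799] 27.5 [0.0537 0.0526 0.0393] [103 106 107]
(463, 234) 5 [ 0.4644 -0.3729] 49.5 [0.0272 0.0286 0.0284] [100 101 102]
(463, 234) 9 [ 0.4729 -0.3551] 48.5 [0.0676 0.0563 0.0401] [100 101 102]
(463, 234) 14 [ 0.4769 -0.2688] 55.5 [0.217  0.2169 0.0676] [100 101 102]
```

View pics/c1.png

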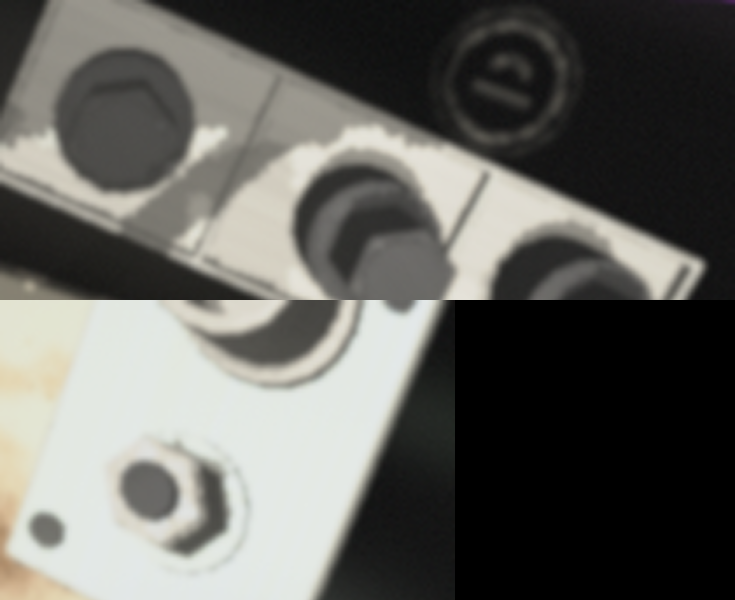

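The crop shows socket 1's head at crop (125,135), in the gripper's shadow and blending into the sleeve. Socket 2's head is at (405,265), and the nut at (165,495) is sharp. I'll move between the tray and the nut so that both are seen obliquely.

```bash
python3 -m handwheel '[[0.15,-0.2,0,0,0,0],[0.33,-0.4,0,0,0,0],[0.33,-0.47,0,0,0,0],[0.33,-0.47,0,0,0,0],[0.33,-0.47,0,0,0,0]]'
python3 - <<'E'
from h import *
c=viewer.calibration("wrist");im=viewer.snapshot("wrist")[...,::-1].copy()
cv2.imwrite("pics/w2.png",im);print((-c["R"].T@c["t"]).round(3))
f=dict(fx=4,fy=4,interpolation=cv2.INTER_CUBIC)
out=np.zeros((600,800,3),np.uint8)
for i,X in enumerate([[.48,-.196,.07],[.47,-.282,.07],[.529,.025,.02]]):
    p=pix(c,X).round().astype(int);x,y=np.clip(p-[50,37],0,[540,326]);print(p,"crop origin",x,y)
    out[300*(i//2):300*(i//2)+300,400*(i%2):400*(i%2)+400]=cv2.resize(im[y:y+75,x:x+100],None,**f)
h=out[:600,:];h=np.where(h>0,h,0)
cv2.imwrite("pics/c2.png",out)
for X in([.48,-.196,.084],[.47,-.284,.084],[.464,-.372,.084]):
    p=pix(c,X)
    for t in(4,6,8):print(p.round(),t,*hexfit(im,c,p,.084,t))
E
```

```text
time: 1.65
tool_pos: [0.487, -0.0985, 0.2254]
ee_rot: [3.141, 0.001, 0.343]
wrist_force: [-0.4, 0.0, -0.6]
width: 0.0472
finger_force: 0.0
[ 0.551 -0.075  0.404]
[397 223] crop origin 347 186
[462 254] crop origin 412 217
[233 114] crop origin 183 77
[400. 227.] 4 [ 0.4774 -0.1946] 8.5 [0.0317 0.025  0.0371]
[400. 227.] 6 [ 0.4803 -0.1928] 15.5 [0.0417 0.0279 0.0378]
[400. 227.] 8 [ 0.4792 -0.1803] 23.0 [0.0622 0.0533 0.0555]
[469. 260.] 4 [ 0.4756 -0.288 ] 18.0 [0.0112 0.0201 0.0212]
[469. 260.] 6 [ 0.4749 -0.2883] 58.00000000000001 [0.0173 0.0227 0.0156]
[469. 260.] 8 [ 0.475  -0.2884] 0.5 [0.0157 0.0185 0.0233]
[536. 288.] 4 [ 0.4686 -0.3746] 39.5 [0.0233 0.0252 0.0256]
[536. 288.] 6 [ 0.47   -0.3746] 20.0 [0.0231 0.0262 0.0282]
[536. 288.] 8 [ 0.4948 -0.3959] 53.0 [0.0267 0.0911 0.0797]
```

View pics/c2.png

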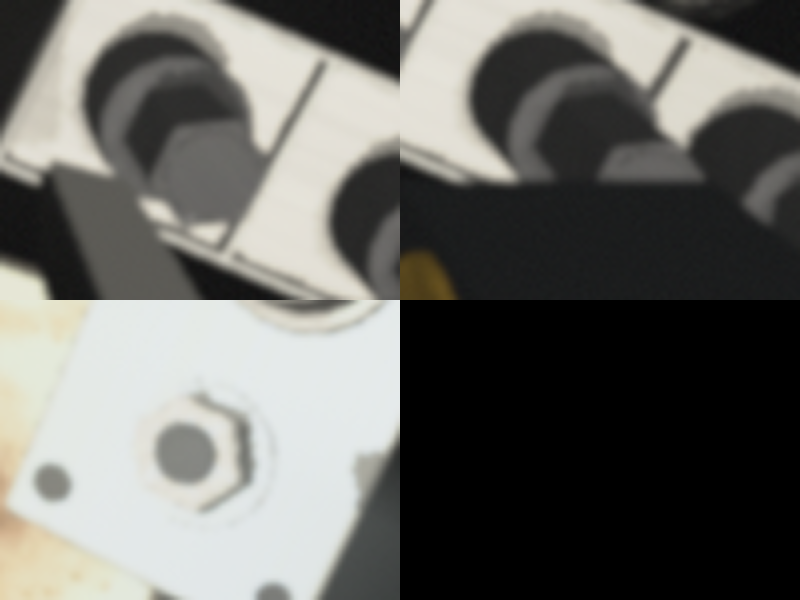

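Socket 1's head outline is clear here, with crop vertices of about (181,124), (245,119), (270,160), (240,218), (188,227) and (156,178). The bolt end is centred at crop (185,454), which is image pixel (229.3,115.5).

Run:
```python
from h import *
c=viewer.calibration("wrist")
V=np.array([(181,124),(245,119),(270,160),(240,218),(188,227),(156,178)])/4+[347,186]
W=np.array([ray(c,u-.4,v-.4,.084)[:2] for u,v in V]);e=np.roll(W,-1,0)-W
print(W.mean(0).round(4),np.linalg.norm(e,axis=1).round(4),(np.degrees(np.arctan2(e[:,1],e[:,0]))%60).round(1))
im=cv2.imread("pics/w2.png")
g=im[95:137,209:250].max(2);m=((g<170)*255).astype(np.uint8)
n,l,s,ce=cv2.connectedComponentsWithStats(m)
for i in range(1,n):
    p=ce[i]+[209,95]; print("bolt?",s[i],p.round(1),ray(c,*p,.0315).round(4))
for u,v in((52,183),(273,296)):print("hole",ray(c,183+u/4,77+v/4,.008).round(4))
V=np.array([(198,98),(235,118),(237,170),(200,205)])/4+[183,77]
W=np.array([ray(c,u,v,.028)[:2] for u,v in V]);e=np.diff(W,axis=0);print(np.linalg.norm(e,axis=1),np.degrees(np.arctan2(e[:,1],e[:,0]))%60)
# plate right edge line near (399,440)->(318,600)
L=[ray(c,183+u/4,77+v/4,.008)[:2] for u,v in((75,10),(8,210))];print("edge",np.degrees(np.arctan2(*(L[0]-L[1])[::-1])))
print(rows([.478,-.195,.2],np.radians(20)))
```

```text
[ 0.4777 -0.1973] [0.0173 0.0139 0.0182 0.0144 0.0172 0.0165] [54.2 52.8 56.9  0.1 53.4 58.4]
bolt? [24  6  2  2  3] [233.3 101.7] [0.5431 0.0241 0.0315]
bolt? [31 10  6 20 63] [243.3 114.1] [0.5337 0.0094 0.0315]
bolt? [ 13  13  15  15 173] [228.9 114.9] [0.5272 0.025  0.0315]
hole [0.5029 0.0673 0.008 ]
hole [ 0.4925 -0.0073  0.008 ]
[0.01180323 0.0146576  0.0152942 ] [21.44866996 18.45682277 30.51602469]
edge -4.535665556080487
(array([-0.202,  0.436,  0.128]), array([ 0.002,  0.001, -0.014]))
```

The head sides come out at 14–18 mm (nominal 17.3), so the measurement holds. Head 1 is centred near (0.478, -0.197) and needs tool yaw of about -4°. The nut axis is near (0.527, 0.025) and needs tool yaw of about +21°.

```bash
python3 -m handwheel '[[-0.1,0.2,0.05,0,0,0.2],[-0.2,0.4,0.1,0,0,0.4],[-0.21,0.45,0.2,0,0,0.6],[-0.21,0.45,0.4,0,0,0.8],[-0.21,0.45,0.5,0,0,0.8],[-0.21,0.45,0.5,0,0,0.8],[-0.21,0.45,0.5,0,0,0.8]]' -0.3
python3 - <<'E'
from h import *
print(rows([.478,-.197,.05],np.radians(-4)))
im=cv2.imread("pics/top0.png");c=viewer.calibration("top")
g=cv2.cvtColor(im,cv2.COLOR_BGR2HSV);g=((im.min(2)>150)&(im[...,0].astype(int)>=im[...,2]+3)).astype(np.uint8)*255
g[:140]=0;g[215:]=0;g[:,:262]=0;g[:,316:]=0
k=max(cv2.findContours(g,0,1)[0],key=cv2.contourArea);r=cv2.minAreaRect(k);print(r)
P=np.array([ray(c,*p,.008)[:2] for p in cv2.boxPoints(r)]);e=np.roll(P,-1,0)-P
print(np.linalg.norm(e,axis=1).round(3),(np.degrees(np.arctan2(e[:,1],e[:,0]))%90).round(1),P.mean(0).round(4))
E
```

```text
time: 2.28
tool_pos: [0.4765, -0.1984, 0.1244]
ee_rot: [-3.141, 0.003, -0.079]
wrist_force: [0.2, -0.1, 0.5]
width: 0.0611
finger_force: 0.0
(array([ 0.008, -0.007,  0.372]), array([-0.001,  0.006, -0.017]))
((283.79815673828125, 175.95130920410156), (45.57231903076172, 55.699501037597656), 9.162346839904785)
[0.145 0.119 0.145 0.118] [81.4 81.  81.1 81. ] [0.5599 0.0325]
```

```bash
python3 -m handwheel '[[0.01,-0.01,0.15,0,0,0],[0.01,-0.01,0.28,0,0,0],[0.01,-0.01,0.37,0,0,0],[0.01,-0.01,0.37,0,0,0]]' && python3 -m handwheel '[[0,0,0,0,0,0],[0,0,0,0,0,0],[0,0,0,0,0,0],[0,0,0,0,0,0],[0,0,0,0,0,0]]' 1
python3 - <<'E'
from h import *
o=robot.get_obs();print(o["tool_pos"].round(4),np.degrees(o["ee_rot"]).round(2),o["wrist_torque"].round(2))
E
```

```text
time: 2.62
tool_pos: [0.4787, -0.195, 0.0498]
ee_rot: [-3.14, 0.004, -0.076]
wrist_force: [-1.0, -0.1, -1.5]
width: 0.0611
finger_force: 0.0
time: 3.03
tool_pos: [0.481, -0.1956, 0.0531]
ee_rot: [3.14, -0.003, -0.076]
wrist_force: [0.2, -1.5, 1.3]
width: 0.0311
finger_force: 0.6
[ 0.481  -0.1956  0.0531] [ 1.7991e+02 -1.5000e-01 -4.3500e+00] [-0.23  0.04  0.  ]
```

```bash
python3 -m handwheel '[[0,0,0,0,0,0],[0,0,0,0,0,0],[0,0,0,0,0,0]]'; python3 -m handwheel '[[0,0,-0.02,0,0,0],[0,0,-0.04,0,0,0],[0,0,-0.08,0,0,0]]';python3 -m handwheel '[[0,0,-0.1,0,0,0],[0,0,-0.2,0,0,0],[0,0,-0.28,0,0,0],[0,0,-0.28,0,0,0]]'
```

```text
time: 3.28
tool_pos: [0.4811, -0.1957, 0.0529]
ee_rot: [3.14, -0.003, -0.076]
wrist_force: [-0.1, -1.5, 6.0]
width: 0.0294
finger_force: 29.9
time: 3.53
tool_pos: [0.4786, -0.194, 0.0658]
ee_rot: [-3.14, 0.004, -0.076]
wrist_force: [-0.1, -0.8, -1.9]
width: 0.0302
finger_force: 29.9
time: 3.87
tool_pos: [0.4821, -0.1959, 0.1276]
ee_rot: [3.139, -0.007, -0.076]
wrist_force: [1.3, -0.2, -1.0]
width: 0.03
finger_force: 29.9
```

```bash
cat >> h.py <<'E'
def chain(ends,p=(.185,-.518,.206),yaw=.343):
    "commanded pose after the end rows [x,y,z,wz] of the calls made"
    p=np.array(p,float)
    for x,y,z,w in ends:
        c,s=np.cos(yaw),np.sin(yaw); p=p+.2*np.array([c*x+s*y,s*x-c*y,-z]); yaw-=w*np.radians(30)
    return p,yaw
def to(p,yaw,q,qy):
    d=(np.array(q)-p)/.2;c,s=np.cos(yaw),np.sin(yaw)
    return np.round([c*d[0]+s*d[1],s*d[0]-c*d[1],-d[2],(yaw-qy)/np.radians(30)],3)
E
python3 - <<'E'
from h import *
p,y=chain([(.95,-.5,-.1,0),(.85,-.5,0,0),(.33,-.47,0,0),(-.21,.45,.5,.8),(.01,-.01,.37,0),(0,0,-.08,0),(0,0,-.28,0)])
print(p,np.degrees(y)); print(to(p,y,[.527,.025,.127],np.radians(21)))
E
```

```text
[ 0.48016982 -0.19489586  0.124     ] -4.34754762701276
[ 0.15  -1.114 -0.015 -0.845]
```

```bash
python3 -m handwheel '[[0.03,-0.2,-0.02,0,0,-0.2],[0.06,-0.4,-0.02,0,0,-0.4],[0.09,-0.6,-0.02,0,0,-0.6],[0.12,-0.8,-0.02,0,0,-0.8],[0.15,-1.0,-0.02,0,0,-0.85],[0.15,-1.0,-0.02,0,0,-0.85],[0.15,-1.0,-0.02,0,0,-0.85]]'
python3 - <<'E'
from h import *
p,y=chain([(.15,-1,-.02,-.85)],[.48017,-.1949,.124],np.radians(-4.348));print(p,np.degrees(y),to(p,y,[.527,.025,.106],y))
c=viewer.calibration("wrist");im=viewer.snapshot("wrist")[...,::-1];cv2.imwrite("pics/w3.png",im)
print(robot.get_obs()["tool_pos"]);print(pix(c,[.527,.025,.0315]),pix(c,[*p[:2],p[2]+.032]),pix(c,[*p[:2],p[2]-.048]))
E
```

```text
time: 4.45
tool_pos: [0.5245, 0.0043, 0.126]
ee_rot: [-3.141, 0.003, 0.373]
wrist_force: [-0.6, -0.1, -2.8]
width: 0.03
finger_force: 29.9
[0.52524648 0.00224997 0.128     ] 21.151999999999997 [ 0.049 -0.103  0.11   0.   ]
[0.52445359 0.00272471 0.12619129]
[298.09257554 191.31624421] [322.72700683 263.88040619] [321.28576455 217.5896201 ]
```

View pics/w3.png

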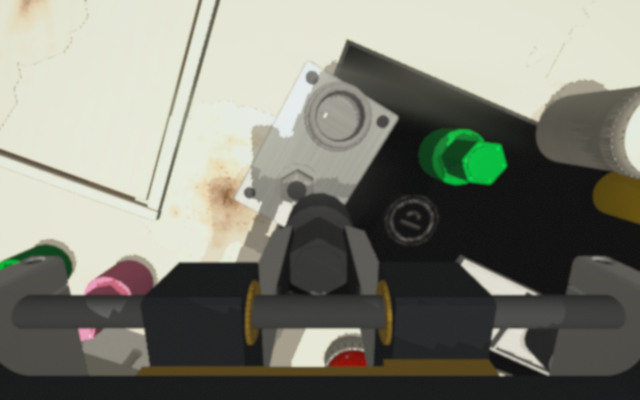

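The wrist view shows the bolt end at (297,189), the collar at (338,115), and the held head's top at about (318,267) between the fingers. I'll measure the head against the bolt in this same picture, so that camera bias cancels.

```bash
cat >> h.py <<'E'
def bolt(im,c,guess,thr=None,r=10):
    x,y=np.round(guess).astype(int)-r; g=cv2.resize(cv2.cvtColor(im[y:y+2*r,x:x+2*r],cv2.COLOR_BGR2GRAY),None,fx=4,fy=4,interpolation=cv2.INTER_LINEAR)
    t,m=cv2.threshold(g,0,255,cv2.THRESH_BINARY_INV|cv2.THRESH_OTSU)
    n,l,s,ce=cv2.connectedComponentsWithStats(m); i=1+np.argmin(np.linalg.norm(ce[1:]-2*r*2,axis=1)+1e3*(s[1:,4]<200))
    p=(ce[i]-1.5)/4+[x,y]; return p,s[i][2:4]/4,ray(c,*p,.0315)
E
python3 - <<'E'
from h import *
im=cv2.imread("pics/w3.png");c=viewer.calibration("wrist")
print(bolt(im,c,(297,189)))
for t in(3,5,7,9):print(hexfit(im,c,(318,267),.160,t))
cv2.imwrite("pics/c3.png",cv2.resize(im[165:305,240:400],None,fx=4,fy=4,interpolation=cv2.INTER_CUBIC))
E
```

```text
(array([296.54508407, 190.45783781]), array([20. , 17.5]), array([0.52721402, 0.02495448, 0.0315    ]))
(array([0.5217, 0.002 ]), np.float64(52.0), array([0.0289, 0.0274, 0.0289]))
(array([0.5218, 0.002 ]), np.float64(52.0), array([0.0292, 0.0278, 0.0293]))
(array([0.5218, 0.002 ]), np.float64(52.0), array([0.0296, 0.0281, 0.0297]))
(array([ 0.5497, -0.0306]), np.float64(7.0), array([0.1603, 0.1037, 0.1913]))
```

View pics/c3.png

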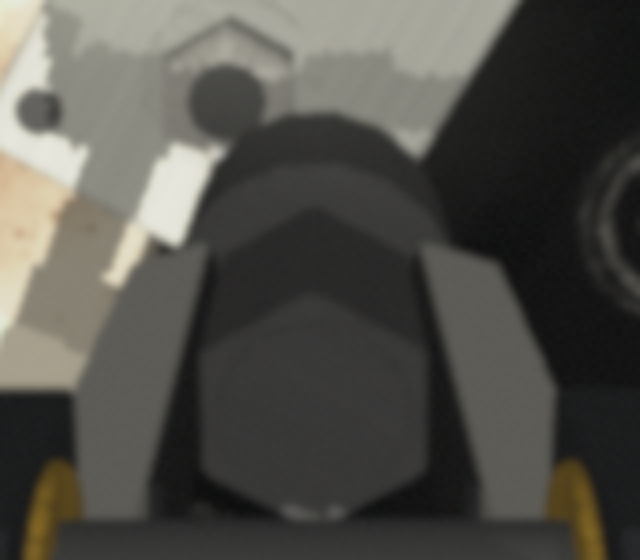

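Run:
```python
from h import *
c=viewer.calibration("wrist");y=np.radians(21.15)
px=lambda u,v:(240+u/4-.4,165+v/4-.4)
b=ray(c,*px(226,102),.0315)
X=np.array([np.cos(y),np.sin(y)]);Y=np.array([np.sin(y),-np.cos(y)])
for n,u,v,z,off in(("head",313.5,410,.160,0),("neck vertex",315,206,.12,.01732),("sleeve top",315,161,.12,.024),("sleeve bottom",320,112,.08,.024)):
    w=ray(c,*px(u,v),z)[:2]-off*X; d=b[:2]-w; print(n,w.round(4),"to nut, tool x,y mm",(d@X*1e3).round(1),(d@Y*1e3).round(1))
```

```text
head [0.5226 0.0023] to nut, tool x,y mm 12.8 -19.9
neck vertex [0.5205 0.0013] to nut, tool x,y mm 15.1 -20.1
sleeve top [0.5211 0.0015] to nut, tool x,y mm 14.5 -20.0
sleeve bottom [5.204e-01 2.000e-04] to nut, tool x,y mm 15.6 -21.0
```

```bash
python3 -m handwheel '[[0.07,-0.1,0,0,0,0],[0.07,-0.1,0.08,0,0,0],[0.07,-0.1,0.16,0,0,0],[0.07,-0.1,0.23,0,0,0],[0.07,-0.1,0.23,0,0,0],[0.07,-0.1,0.23,0,0,0]]' && python3 -m handwheel '[[0,0,0.01,0,0,0],[0,0,0.02,0,0,0],[0,0,0.03,0,0,0],[0,0,0.03,0,0,0]]'&& python3 -m handwheel '[[0,0,0.01,0,0,0],[0,0,0.02,0,0,0],[0,0,0.02,0,0,0]]'
python3 - <<'E'
from h import *
o=robot.get_obs();print(o["wrist_torque"].round(2))
E
```

```text
time: 5.0
tool_pos: [0.5303, 0.0241, 0.0806]
ee_rot: [-3.141, 0.002, 0.366]
wrist_force: [0.2, -0.1, -1.5]
width: 0.03
finger_force: 30.0
time: 5.33
tool_pos: [0.5316, 0.0247, 0.0787]
ee_rot: [3.139, -0.001, 0.368]
wrist_force: [-3.8, -1.1, 9.8]
width: 0.0298
finger_force: 30.0
time: 5.58
tool_pos: [0.5337, 0.0254, 0.0778]
ee_rot: [3.138, -0.007, 0.368]
wrist_force: [-4.1, 0.1, 18.6]
width: 0.0298
finger_force: 30.0
[0.21 1.2  0.05]
```

It touches at about the nut-top height. To rule out misalignment I'll ease the push and search a few mm around.

```bash
f(){ grep -E "tool_pos|wrist_force"|tr '\n' ' ';echo; }
python3 -m handwheel '[[-0.01,0,-0.005,0,0,0],[-0.01,0,-0.005,0,0,0],[-0.01,0,-0.005,0,0,0]]'|f
python3 -m handwheel '[[-0.01,0,0,0,0,0],[-0.01,0,0,0,0,0],[-0.01,0,0,0,0,0]]'|f
python3 -m handwheel '[[0,-0.01,0,0,0,0],[0,-0.01,0,0,0,0],[0,-0.01,0,0,0,0]]'|f
python3 -m handwheel '[[0.01,0,0,0,0,0],[0.01,0,0,0,0,0],[0.01,0,0,0,0,0]]'|f
python3 -m handwheel '[[0.01,0,0,0,0,0],[0.01,0,0,0,0,0],[0.01,0,0,0,0,0]]'|f
python3 -m handwheel '[[0,0.01,0,0,0,0],[0,0.02,0,0,0,0],[0,0.02,0,0,0,0]]'|f
python3 -m handwheel '[[-0.01,0,0,0,0,0],[-0.01,0,0,0,0,0],[-0.01,0,0,0,0,0]]'|f
python3 -m handwheel '[[-0.01,0,0,0,0,0],[-0.01,0,0,0,0,0],[-0.01,0,0,0,0,0]]'|f
```

```text
tool_pos: [0.5329, 0.0251, 0.0782] wrist_force: [-0.2, 0.8, 13.9] 
tool_pos: [0.5324, 0.0249, 0.0783] wrist_force: [1.8, 3.6, 11.3] 
tool_pos: [0.5321, 0.0254, 0.0782] wrist_force: [2.9, -0.6, 10.9] 
tool_pos: [0.5327, 0.0256, 0.0781] wrist_force: [0.0, -1.8, 12.7] 
tool_pos: [0.5329, 0.0269, 0.0757] wrist_force: [-0.3, 0.0, 7.6] 
tool_pos: [0.5331, 0.0263, 0.0756] wrist_force: [-2.2, 5.5, 9.9] 
tool_pos: [0.5325, 0.0261, 0.0757] wrist_force: [1.1, 6.1, 7.7] 
tool_pos: [0.5313, 0.0256, 0.0756] wrist_force: [2.9, 6.3, 5.9]
```

It dropped about 2.5 mm and now resists sideways motion. I'll return to the neutral point and push gently down.

```bash
f(){ grep -E "tool_pos|wrist_force|ee_rot"|tr '\n' ' ';echo; }
python3 -m handwheel '[[0.01,-0.015,0,0,0,0],[0.01,-0.015,0,0,0,0],[0.01,-0.015,0,0,0,0]]'|f
python3 -m handwheel '[[0,0,0.01,0,0,0],[0,0,0.02,0,0,0],[0,0,0.02,0,0,0]]'|f
python3 -m handwheel '[[0,0,0,0,0,0.1],[0,0,0,0,0,0.1],[0,0,0,0,0,0.1]]'|f
python3 -m handwheel '[[0,0,0,0,0,-0.1],[0,0,0,0,0,-0.2],[0,0,0,0,0,-0.2]]'|f
```

```text
tool_pos: [0.5316, 0.0262, 0.0756] ee_rot: [3.139, -0.007, 0.369] wrist_force: [0.9, 0.3, 7.4] 
tool_pos: [0.5319, 0.0262, 0.0755] ee_rot: [3.139, -0.009, 0.369] wrist_force: [-4.3, 1.0, 22.5] 
tool_pos: [0.532, 0.0261, 0.0755] ee_rot: [3.139, -0.009, 0.316] wrist_force: [-4.9, 0.2, 22.0] 
tool_pos: [0.5327, 0.0268, 0.0755] ee_rot: [3.139, -0.011, 0.422] wrist_force: [-2.9, 1.9, 19.8]
```

It stops firmly 18 mm high, with a neutral side force and ±3° of yaw tried, so socket 1 does not fit. I'll put it back.

```bash
cat > cmd.txt <<'E'
E
python3 - <<'E'
from h import *
p,y=chain([(.07,-.1,.23,0),(0,0,.03,0),(0,0,.02,0),(-.01,0,-.005,0),(-.01,0,0,0),(0,-.01,0,0),(.01,0,0,0),(.01,0,0,0),(0,.02,0,0),(-.01,0,0,0),(-.01,0,0,0),(.01,-.015,0,0),(0,0,.02,0),(0,0,0,.1),(0,0,0,-.2)],[.52525,.00225,.128],np.radians(21.152))
print(p,np.degrees(y)); p2,y2=chain([(0,0,-.3,0)],p,y); t=to(p2,y2,[.480,-.195,.125],np.radians(-4.35));print(p2,t)
p3,y3=chain([(round(t[0]*.8,2),.9,0,.9)],p2,y2);print(p3,np.degrees(y3),to(p3,y3,[.480,-.195,.053],np.radians(-4.35)), round(t[0]*.8,2))
E
python3 -m handwheel '[[0,0,-0.1,0,0,0],[0,0,-0.2,0,0,0],[0,0,-0.3,0,0,0],[0,0,-0.3,0,0,0]]'
```

```text
[0.52886381 0.02616528 0.069     ] 24.152
[0.52886381 0.02616528 0.129     ] [-0.675  0.909  0.02   0.95 ]
[ 0.50396635 -0.18226725  0.129     ] -2.848 [-0.117  0.07   0.38   0.05 ] -0.54
time: 8.92
tool_pos: [0.5314, 0.0257, 0.1329]
ee_rot: [3.138, -0.007, 0.421]
wrist_force: [1.6, 0.1, -1.3]
width: 0.0302
finger_force: 30.0
```

```bash
python3 -m handwheel '[[-0.13,0.18,0,0,0,0.2],[-0.26,0.36,0,0,0,0.4],[-0.39,0.54,0,0,0,0.6],[-0.52,0.72,0,0,0,0.8],[-0.65,0.9,0,0,0,0.95],[-0.67,0.91,0,0,0,0.95],[-0.67,0.91,0,0,0,0.95],[-0.67,0.91,0,0,0,0.95]]'
python3 -m handwheel '[[0,0,0.1,0,0,0],[0,0,0.2,0,0,0],[0,0,0.3,0,0,0],[0,0,0.36,0,0,0],[0,0,0.36,0,0,0],[0,0,0.38,0,0,0],[0,0,0.38,0,0,0]]'
```

```text
time: 9.58
tool_pos: [0.48, -0.1952, 0.1268]
ee_rot: [-3.14, 0.002, -0.079]
wrist_force: [0.6, -0.2, -3.2]
width: 0.0298
finger_force: 30.0
time: 10.17
tool_pos: [0.4814, -0.1943, 0.0526]
ee_rot: [3.142, -0.0, -0.075]
wrist_force: [0.2, 0.3, -2.2]
width: 0.0297
finger_force: 30.0
```

```bash
python3 -m handwheel '[[0,0,0.005,0,0,0],[0,0,0.005,0,0,0],[0,0,0.005,0,0,0],[0,0,0.005,0,0,0],[0,0,0.005,0,0,0]]' -0.3
python3 -m handwheel '[[0,0,-0.1,0,0,0],[0,0,-0.3,0,0,0],[0,0,-0.5,0,0,0],[0,0,-0.7,0,0,0],[0,0,-0.8,0,0,0],[0,0,-0.8,0,0,0]]'
python3 - <<'E'
from h import *
c=viewer.calibration("wrist");im=viewer.snapshot("wrist")[...,::-1].copy()
cv2.imwrite("pics/w4.png",im)
out=[]
for X in([.472,-.281,.07],[.466,-.368,.07]):
    p=pix(c,X).round().astype(int);x,y=np.clip(p-[50,45],0,[540,310]);print(p,"origin",x,y)
    out.append(cv2.resize(im[y:y+90,x:x+100],None,fx=4,fy=4,interpolation=cv2.INTER_CUBIC))
cv2.imwrite("pics/c4.png",np.hstack(out))
E
```

```text
time: 10.58
tool_pos: [0.4814, -0.1951, 0.0522]
ee_rot: [3.141, -0.001, -0.076]
wrist_force: [0.3, -0.1, 0.4]
width: 0.0594
finger_force: 0.0
time: 11.08
tool_pos: [0.4838, -0.1963, 0.219]
ee_rot: [3.136, -0.012, -0.076]
wrist_force: [0.4, -0.2, 0.7]
width: 0.0609
finger_force: 0.0
[396 196] origin 346 151
[475 196] origin 425 151
```

View pics/c4.png

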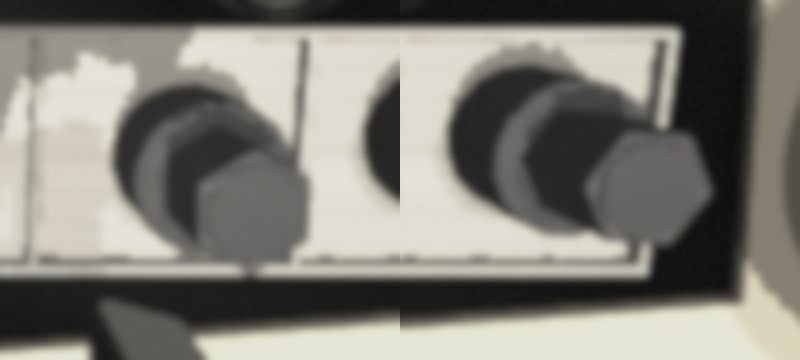

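The enlarged crop shows head 2 with vertices (258,150), (308,177), (305,238), (250,268), (200,240) and (198,185). Head 3, in the right half with 400 taken off x, has (230,132), (292,135), (314,190), (275,243), (212,240) and (186,183).

Run:
```python
from h import *
c=viewer.calibration("wrist");im=cv2.imread("pics/w4.png")
for V,o in(([(258,150),(308,177),(305,238),(250,268),(200,240),(198,185)],(346,151)),([(230,132),(292,135),(314,190),(275,243),(212,240),(186,183)],(425,151))):
    V=np.array(V)/4+o-.4
    W=np.array([ray(c,u,v,.084)[:2] for u,v in V]);e=np.roll(W,-1,0)-W
    print(W.mean(0).round(4),np.linalg.norm(e,axis=1).round(4),"normals",((np.degrees(np.arctan2(e[:,1],e[:,0]))+30)%60).round(1))
    for t in(4,6):print(hexfit(im,c,V.mean(0),.084,t))
p,y=chain([(0,0,-.3,0),(-.67,.91,0,.95),(0,0,.38,0),(0,0,.005,0),(0,0,-.8,0)],[.52886,.026165,.069],np.radians(24.152));print(p,np.degrees(y))
```

```text
[ 0.466  -0.2894] [0.0151 0.0163 0.016  0.0155 0.0148 0.0175] normals [27.7 27.4 26.1 26.3 31.  27.3]
(array([ 0.4686, -0.2804]), np.float64(43.5), array([0.0469, 0.0423, 0.028 ]))
(array([ 0.473 , -0.2814]), np.float64(13.0), array([0.0471, 0.0469, 0.0377]))
[ 0.4657 -0.3704] [0.016  0.0163 0.0164 0.0166 0.0175 0.0165] normals [52.8 53.5 55.5 52.8 54.9 49.5]
(array([ 0.4636, -0.3687]), np.float64(51.5), array([0.0248, 0.0284, 0.0294]))
(array([ 0.4636, -0.3687]), np.float64(51.5), array([0.0256, 0.0288, 0.0302]))
[ 0.48105682 -0.19473058  0.212     ] -4.347999999999995
```

```bash
python3 -m handwheel '[[-0.01,0.2,0.05,0,0,0],[-0.034,0.4,0.1,0,0,-0.06],[-0.034,0.47,0.2,0,0,-0.06],[-0.034,0.47,0.4,0,0,-0.06],[-0.034,0.47,0.55,0,0,-0.06],[-0.034,0.47,0.7,0,0,-0.06],[-0.034,0.47,0.8,0,0,-0.06],[-0.034,0.47,0.8,0,0,-0.06]]' -0.3 && python3 -m handwheel '[[0,0,0,0,0,0],[0,0,0,0,0,0],[0,0,0,0,0,0],[0,0,0,0,0,0],[0,0,0,0,0,0],[0,0,0,0,0,0]]' 1 && python3 -m handwheel '[[0,0,-0.05,0,0,0],[0,0,-0.1,0,0,0],[0,0,-0.2,0,0,0],[0,0,-0.3,0,0,0],[0,0,-0.38,0,0,0],[0,0,-0.38,0,0,0]]'
```

```text
time: 11.8
tool_pos: [0.4621, -0.2845, 0.0433]
ee_rot: [-3.133, 0.013, -0.045]
wrist_force: [-1.8, -0.0, 0.3]
width: 0.0608
finger_force: 0.0
time: 12.3
tool_pos: [0.4682, -0.2892, 0.0534]
ee_rot: [3.139, -0.003, -0.045]
wrist_force: [0.5, -0.7, 3.6]
width: 0.0299
finger_force: 30.0
time: 12.8
tool_pos: [0.4691, -0.2893, 0.1325]
ee_rot: [3.137, -0.007, -0.044]
wrist_force: [0.4, -0.3, -1.9]
width: 0.0298
finger_force: 30.0
```

Run:
```python
from h import *
p,y=chain([(-.034,.47,.8,-.06),(0,0,-.38,0)],[.48106,-.19473,.212],np.radians(-4.348));print(p,np.degrees(y))
t=to(p,y,[.52525,.00225,.128],np.radians(21.15));print(t)
```

```text
[ 0.46715305 -0.28794393  0.128     ] -2.5480000000000005
[ 0.226 -1.462 -0.    -0.79 ]
```

```bash
python3 -m handwheel '[[0.04,-0.2,0,0,0,0],[0.08,-0.4,0,0,0,0],[0.12,-0.6,0,0,0,0],[0.16,-0.8,0,0,0,0],[0.226,-1.0,0,0,0,0]]'>/dev/null && python3 -m handwheel '[[0,-0.2,0,0,0,-0.2],[0,-0.35,0,0,0,-0.4],[0,-0.462,0,0,0,-0.6],[0,-0.462,0,0,0,-0.79],[0,-0.462,0,0,0,-0.79],[0,-0.462,0,0,0,-0.79],[0,-0.462,0,0,0,-0.79]]'
cat >> h.py <<'E'
def relnut(name,zc,yaw):
    "held head top (tool at zc commanded) and bolt in one wrist picture: shift to the nut in tool x,y mm"
    c=viewer.calibration("wrist");im=viewer.snapshot("wrist")[...,::-1].copy();cv2.imwrite(name,im)
    b=bolt(im,c,(296.5,190)); X=np.array([np.cos(yaw),np.sin(yaw)]);Y=np.array([np.sin(yaw),-np.cos(yaw)])
    print("bolt",b)
    for t in(3,5,7):
        h=hexfit(im,c,(318,267),zc+.032,t); d=b[2][:2]-h[0]; print(h,"shift mm",(d@X*1e3).round(1),(d@Y*1e3).round(1))
E
python3 -c "
from h import *
relnut('pics/w5.png',.128,np.radians(21.15))"
```

```text
time: 13.8
tool_pos: [0.5248, 0.0011, 0.1269]
ee_rot: [-3.141, 0.001, 0.366]
wrist_force: [0.1, 0.9, -2.7]
width: 0.0299
finger_force: 30.0
bolt (array([294.72268886, 190.83799124]), array([20.  , 18.75]), array([0.52667272, 0.02482459, 0.0315    ]))
(array([0.5242, 0.001 ]), np.float64(51.5), array([0.0285, 0.0275, 0.0278])) shift mm 10.9 -21.3
(array([0.5243, 0.0011]), np.float64(51.0), array([0.0289, 0.0279, 0.0282])) shift mm 10.8 -21.3
(array([0.5243, 0.0011]), np.float64(51.0), array([0.0292, 0.0281, 0.0286])) shift mm 10.8 -21.3
```

```bash
f(){ grep -E "tool_pos|wrist_force"|tr '\n' ' ';echo; }
python3 -m handwheel '[[0.055,-0.105,0,0,0,0],[0.055,-0.105,0.08,0,0,0],[0.055,-0.105,0.16,0,0,0],[0.055,-0.105,0.23,0,0,0],[0.055,-0.105,0.23,0,0,0],[0.055,-0.105,0.23,0,0,0]]'|f
python3 -m handwheel '[[0,0,0.01,0,0,0],[0,0,0.02,0,0,0],[0,0,0.03,0,0,0],[0,0,0.03,0,0,0]]'|f
python3 -m handwheel '[[0,0,0.01,0,0,0],[0,0,0.02,0,0,0],[0,0,0.02,0,0,0]]'|f
```

```text
tool_pos: [0.5272, 0.0245, 0.0807] wrist_force: [0.7, -0.8, -1.4] 
tool_pos: [0.5287, 0.0248, 0.0773] wrist_force: [-1.7, -0.3, 2.7] 
tool_pos: [0.5296, 0.0248, 0.077] wrist_force: [-5.0, -0.6, 17.0]
```

```bash
f(){ grep -E "tool_pos|wrist_force"|tr '\n' ' ';echo; }
python3 -m handwheel '[[0.01,0,-0.005,0,0,0],[0.01,0,-0.005,0,0,0],[0.01,0,-0.005,0,0,0]]'|f
python3 -m handwheel '[[0,-0.01,0,0,0,0],[0,-0.01,0,0,0,0],[0,-0.01,0,0,0,0]]'|f
python3 -m handwheel '[[-0.01,0,0,0,0,0],[-0.01,0,0,0,0,0],[-0.01,0,0,0,0,0]]'|f
python3 -m handwheel '[[-0.01,0,0,0,0,0],[-0.01,0,0,0,0,0],[-0.01,0,0,0,0,0]]'|f
python3 -m handwheel '[[0,0.01,0,0,0,0],[0,0.01,0,0,0,0],[0,0.01,0,0,0,0]]'|f
python3 -m handwheel '[[0,0.01,0,0,0,0],[0,0.01,0,0,0,0],[0,0.01,0,0,0,0]]'|f
python3 -m handwheel '[[0.01,0,0,0,0,0],[0.01,0,0,0,0,0],[0.01,0,0,0,0,0]]'|f
python3 -m handwheel '[[0.01,0,0,0,0,0],[0.01,0,0,0,0,0],[0.01,0,0,0,0,0]]'|f
```

```text
tool_pos: [0.5303, 0.0251, 0.0769] wrist_force: [-5.8, -1.1, 15.4] 
tool_pos: [0.5302, 0.0254, 0.077] wrist_force: [-5.8, -4.7, 13.1] 
tool_pos: [0.5298, 0.0252, 0.0771] wrist_force: [-1.8, -3.1, 11.2] 
tool_pos: [0.5294, 0.0251, 0.0771] wrist_force: [1.0, -2.8, 8.2] 
tool_pos: [0.5295, 0.0248, 0.077] wrist_force: [1.1, 1.7, 9.3] 
tool_pos: [0.5296, 0.0246, 0.077] wrist_force: [-1.2, 3.6, 10.5] 
tool_pos: [0.53, 0.0247, 0.0769] wrist_force: [-4.3, 3.0, 12.9] 
tool_pos: [0.5308, 0.025, 0.0768] wrist_force: [-6.7, 0.9, 15.3]
```

```bash
f(){ grep -E "tool_pos|wrist_force|ee_rot"|tr '\n' ' ';echo; }
python3 -m handwheel '[[-0.01,-0.01,0,0,0,0.1],[-0.01,-0.02,0,0,0,-0.1],[-0.02,-0.02,0,0,0,0.1],[-0.025,-0.01,0,0,0,-0.1],[-0.025,0,0,0,0,0.1],[-0.01,0,0,0,0,-0.1],[0,-0.01,0,0,0,0.1],[-0.01,-0.01,0,0,0,-0.1],[-0.01,-0.01,0,0,0,0],[-0.01,-0.01,0,0,0,0]]'|f
python3 -m handwheel '[[0,-0.02,-0.005,0,0,0.1],[0.01,-0.02,-0.005,0,0,-0.1],[-0.02,-0.02,-0.005,0,0,0.1],[-0.02,0,-0.005,0,0,-0.1],[-0.02,0.02,-0.005,0,0,0.1],[0,0.02,-0.005,0,0,-0.1],[0.01,0.01,-0.005,0,0,0.1],[0,0,-0.005,0,0,-0.1],[0,0,-0.005,0,0,0],[0,0,-0.005,0,0,0]]'|f
python3 -m handwheel '[[0,0,0.01,0,0,0],[0,0,0.02,0,0,0],[0,0,0.02,0,0,0]]'|f
```

```text
tool_pos: [0.531, 0.0248, 0.077] ee_rot: [3.137, -0.008, 0.367] wrist_force: [-0.2, -1.6, 10.1] 
tool_pos: [0.5303, 0.0247, 0.077] ee_rot: [3.138, -0.006, 0.368] wrist_force: [-1.1, -1.2, 7.6] 
tool_pos: [0.5312, 0.0248, 0.0767] ee_rot: [3.137, -0.009, 0.369] wrist_force: [-4.9, 0.2, 20.3]
```

Socket 2 also stops 18 mm high everywhere around the axis. Back to its bay.

```bash
python3 - <<'E'
from h import *
p,y=chain([(.055,-.105,.23,0),(0,0,.03,0),(0,0,.02,0),(.01,0,-.005,0),(0,-.01,0,0),(-.02,0,0,0),(0,.02,0,0),(.02,0,0,0),(-.01,-.01,0,0),(0,0,-.005,0),(0,0,.02,0)],[.52525,.00225,.128],np.radians(21.152))
print(p,np.degrees(y)); p2,y2=chain([(0,0,-.3,0)],p,y);print(to(p2,y2,[.467,-.288,.130],np.radians(-2.55)))
p3,y3=chain([(-.8,.8,0,.4)],p2,y2);print(p3,np.degrees(y3),to(p3,y3,[.467,-.288,.129],np.radians(-2.55)))
E
python3 -m handwheel '[[0,0,-0.1,0,0,0],[0,0,-0.2,0,0,0],[0,0,-0.3,0,0,0],[0,0,-0.3,0,0,0]]'
```

```text
[0.52793118 0.02580443 0.07      ] 21.152
[-0.85   1.353 -0.     0.79 ]
[ 0.43644589 -0.18115074  0.13      ] 9.152000000000003 [0.066 0.552 0.005 0.39 ]
time: 19.18
tool_pos: [0.5308, 0.0251, 0.1345]
ee_rot: [3.138, -0.009, 0.369]
wrist_force: [1.0, -0.8, -1.5]
width: 0.0301
finger_force: 30.0
```

```bash
python3 -m handwheel '[[-0.14,0.14,0,0,0,0.1],[-0.28,0.28,0,0,0,0.2],[-0.42,0.42,0,0,0,0.3],[-0.56,0.56,0,0,0,0.4],[-0.7,0.7,0,0,0,0.4],[-0.8,0.8,0,0,0,0.4]]'>/dev/null && python3 -m handwheel '[[0.03,0.2,0,0,0,0.2],[0.06,0.4,0,0,0,0.39],[0.066,0.55,0,0,0,0.39],[0.066,0.552,0,0,0,0.39],[0.066,0.552,0,0,0,0.39],[0.066,0.552,0,0,0,0.39]]'
python3 -m handwheel '[[0,0,0.1,0,0,0],[0,0,0.2,0,0,0],[0,0,0.29,0,0,0],[0,0,0.35,0,0,0],[0,0,0.37,0,0,0],[0,0,0.39,0,0,0],[0,0,0.39,0,0,0],[0,0,0.39,0,0,0]]'
```

```text
time: 20.18
tool_pos: [0.4663, -0.2878, 0.1281]
ee_rot: [-3.14, 0.002, -0.045]
wrist_force: [0.1, -0.4, -2.6]
width: 0.0296
finger_force: 30.0
time: 20.85
tool_pos: [0.4675, -0.2879, 0.0533]
ee_rot: [3.141, -0.002, -0.044]
wrist_force: [-2.5, 3.0, 3.3]
width: 0.03
finger_force: 30.0
```

```bash
python3 -m handwheel '[[0,0,0,0,0,0],[0,0,0,0,0,0],[0,0,0,0,0,0],[0,0,0,0,0,0]]' -0.3 | grep -E "width|force"
python3 -m handwheel '[[0,0,-0.1,0,0,0],[0,0,-0.25,0,0,0],[0,0,-0.4,0,0,0],[0,0.05,-0.5,0,0,-0.1],[0.01,0.2,-0.5,0,0,-0.3],[0.01,0.41,-0.5,0,0,-0.5],[0.01,0.41,-0.5,0,0,-0.7],[0.01,0.41,-0.5,0,0,-0.87],[0.01,0.41,-0.5,0,0,-0.87]]'
python3 -m handwheel '[[0,0,0.12,0,0,0],[0,0,0.24,0,0,0],[0,0,0.36,0,0,0],[0,0,0.44,0,0,0],[0,0,0.48,0,0,0],[0,0,0.5,0,0,0],[0,0,0.5,0,0,0]]'
python3 -m handwheel '[[0,0,0,0,0,0],[0,0,0,0,0,0],[0,0,0,0,0,0],[0,0,0,0,0,0],[0,0,0,0,0,0],[0,0,0,0,0,0]]' 1
```

```text
wrist_force: [-0.5, -0.2, 0.6]
width: 0.0532
finger_force: 0.0
time: 21.93
tool_pos: [0.4649, -0.3716, 0.151]
ee_rot: [-3.141, 0.0, 0.411]
wrist_force: [0.1, 0.1, -0.5]
width: 0.0613
finger_force: 0.0
time: 22.52
tool_pos: [0.4651, -0.3703, 0.051]
ee_rot: [-3.141, 0.0, 0.41]
wrist_force: [0.5, 0.3, 1.0]
width: 0.0613
finger_force: 0.0
time: 23.02
tool_pos: [0.4658, -0.3715, 0.0525]
ee_rot: [3.139, -0.001, 0.411]
wrist_force: [0.7, -0.7, 0.3]
width: 0.0295
finger_force: 30.0
```

```bash
python3 - <<'E'
from h import *
p,y=chain([(0.01,.41,-.5,-.87),(0,0,.5,0),(0,0,-.38,0)],[.467,-.288,.052],np.radians(-2.55));print(p,np.degrees(y))
print(to(p,y,[.52525,.00225,.128],np.radians(21.15)))
E
python3 -m handwheel '[[0,0,-0.05,0,0,0],[0,0,-0.1,0,0,0],[0,0,-0.2,0,0,0],[0,0,-0.3,0,0,0],[0,0,-0.38,0,0,0],[0,0,-0.38,0,0,0]]'
```

```text
[ 0.46534974 -0.37000778  0.128     ] 23.549999999999997
[ 1.018 -1.587 -0.     0.08 ]
time: 23.52
tool_pos: [0.4669, -0.3722, 0.1327]
ee_rot: [3.134, -0.003, 0.411]
wrist_force: [0.8, -0.3, -1.8]
width: 0.0302
finger_force: 30.0
```

Sockets 1 and 2 stand in the way, so I'll carry it higher.

```bash
python3 -m handwheel '[[0,0,-0.15,0,0,0],[0,0,-0.2,0,0,0],[0.1,-0.16,-0.2,0,0,0],[0.2,-0.32,-0.2,0,0,0],[0.3,-0.48,-0.2,0,0,0],[0.4,-0.64,-0.2,0,0,0],[0.51,-0.79,-0.2,0,0,0]]'|grep tool && python3 -m handwheel '[[0.1,-0.16,0,0,0,0],[0.2,-0.32,0,0,0,0],[0.3,-0.48,0,0,0,0],[0.4,-0.64,0,0,0,0.08],[0.508,-0.797,0.1,0,0,0.08],[0.508,-0.797,0.2,0,0,0.08],[0.508,-0.797,0.2,0,0,0.08],[0.508,-0.797,0.2,0,0,0.08]]'
python3 -c "
from h import *
relnut('pics/w6.png',.128,np.radians(21.15))
a,b,c=[cv2.imread(f'pics/w{i}.png')[165:305,240:400] for i in(3,5,6)]
cv2.imwrite('pics/c6.png',cv2.resize(np.hstack([b,c]),None,fx=2.5,fy=2.5,interpolation=cv2.INTER_CUBIC))"
```

```text
tool_pos: [0.4951, -0.1833, 0.1669]
time: 24.77
tool_pos: [0.5237, 0.0019, 0.1257]
ee_rot: [-3.14, 0.004, 0.37]
wrist_force: [0.7, -0.8, -1.6]
width: 0.0297
finger_force: 30.0
bolt (array([295.46720754, 190.1733871 ]), array([20., 20.]), array([0.5263312 , 0.02518316, 0.0315    ]))
(array([0.5256, 0.0029]), np.float64(51.0), array([0.0279, 0.0276, 0.0279])) shift mm 8.7 -20.5
(array([0.5257, 0.0029]), np.float64(51.0), array([0.0283, 0.028 , 0.0283])) shift mm 8.6 -20.6
(array([0.5257, 0.0029]), np.float64(51.0), array([0.0286, 0.0283, 0.0287])) shift mm 8.6 -20.6
```

```bash
f(){ grep -E "tool_pos|wrist_force"|tr '\n' ' ';echo; }
python3 -m handwheel '[[0.045,-0.105,0,0,0,0],[0.045,-0.105,0.08,0,0,0],[0.045,-0.105,0.16,0,0,0],[0.045,-0.105,0.23,0,0,0],[0.045,-0.105,0.23,0,0,0],[0.045,-0.105,0.23,0,0,0]]'|f
python3 -m handwheel '[[0,0,0.01,0,0,0],[0,0,0.02,0,0,0],[0,0,0.03,0,0,0],[0,0,0.03,0,0,0]]'|f
python3 -m handwheel '[[0,0,0.01,0,0,0],[0,0,0.02,0,0,0],[0,0,0.02,0,0,0]]'|f
```

```text
tool_pos: [0.5261, 0.0232, 0.0821] wrist_force: [-0.3, -0.5, -1.8] 
tool_pos: [0.5267, 0.0242, 0.0763] wrist_force: [0.2, -0.6, -0.5] 
tool_pos: [0.5271, 0.0246, 0.0745] wrist_force: [-3.0, 0.0, 9.0]
```

```bash
f(){ grep -E "tool_pos|wrist_force"|tr '\n' ' ';echo; }
python3 -m handwheel '[[-0.005,0,0,0,0,0.1],[-0.005,0,0,0,0,-0.1],[-0.005,0,0,0,0,0],[-0.005,0,0,0,0,0]]'|f
python3 -m handwheel '[[-0.005,0,0,0,0,0.1],[-0.005,0,0,0,0,-0.1],[-0.005,0,0,0,0,0],[-0.005,0,0,0,0,0]]'|f
python3 -m handwheel '[[0,-0.01,0,0,0,0.1],[0,-0.01,0,0,0,-0.1],[0,-0.01,0,0,0,0]]'|f
python3 -m handwheel '[[0,0.02,0,0,0,0.1],[0,0.02,0,0,0,-0.1],[0,0.02,0,0,0,0]]'|f
python3 -m handwheel '[[0.02,-0.01,0,0,0,0.1],[0.02,-0.01,0,0,0,-0.1],[0.02,-0.01,0,0,0,0]]'|f
```

```text
tool_pos: [0.5268, 0.0246, 0.0745] wrist_force: [-1.3, 0.7, 7.2] 
tool_pos: [0.5262, 0.0247, 0.0744] wrist_force: [0.1, 1.4, 6.6] 
tool_pos: [0.5256, 0.0261, 0.0736] wrist_force: [1.9, 0.8, 3.2] 
tool_pos: [0.5262, 0.0253, 0.0725] wrist_force: [0.8, 7.9, 1.1] 
tool_pos: [0.5275, 0.0258, 0.0711] wrist_force: [-0.3, 0.2, -2.4]
```

Force vanishes and z follows the command, so socket 3 is slipping on. I'll continue down gently.

```bash
f(){ grep -E "tool_pos|wrist_force|ee_rot"|tr '\n' ' ';echo; }
python3 -m handwheel '[[0,0,0.01,0,0,0],[0,0,0.02,0,0,0],[0,0,0.03,0,0,0],[0,0,0.03,0,0,0]]'|f
python3 -m handwheel '[[0,0,0.01,0,0,0],[0,0,0.02,0,0,0],[0,0,0.03,0,0,0],[0,0,0.03,0,0,0]]'|f
python3 -m handwheel '[[0,0,0.01,0,0,0],[0,0,0.015,0,0,0],[0,0,0.015,0,0,0]]'|f
```

```text
tool_pos: [0.5272, 0.0257, 0.0646] ee_rot: [-3.14, 0.001, 0.37] wrist_force: [-0.4, 1.7, -3.3] 
tool_pos: [0.5275, 0.0257, 0.0591] ee_rot: [-3.14, 0.0, 0.369] wrist_force: [-1.1, 3.9, -2.7] 
tool_pos: [0.5277, 0.0258, 0.0584] ee_rot: [-3.141, -0.001, 0.369] wrist_force: [-4.2, 4.9, 7.5]
```

```bash
f(){ grep -E "tool_pos|wrist_force|ee_rot|time"|tr '\n' ' ';echo; }
python3 -m handwheel '[[-0.003,-0.006,0.005,0,0,0],[-0.003,-0.006,0.01,0,0,0],[-0.003,-0.006,0.01,0,0,0],[-0.003,-0.006,0.01,0,0,0]]'|f
python3 -m handwheel '[[0,0,0,0,0,0],[0,0,0,0,0,0],[0,0,0,0,0,0],[0,0,0,0,0,0],[0,0,0,0,0,0]]'|f
python3 - <<'E'
from h import *
a=viewer.snapshot("side")[...,::-1];b=viewer.snapshot("top")[...,::-1]
f=dict(fx=3,fy=3,interpolation=cv2.INTER_CUBIC)
cv2.imwrite("pics/end.png",np.vstack([cv2.resize(a[120:250,240:420],None,fx=2.2,fy=2.2),cv2.resize(b[110:270,250:480],(396,276))]))
E
```

```text
time: 28.57 tool_pos: [0.5276, 0.0259, 0.0584] ee_rot: [3.14, -0.002, 0.369] wrist_force: [-6.8, 2.9, 14.6] 
time: 28.98 tool_pos: [0.5276, 0.0259, 0.0584] ee_rot: [3.14, -0.003, 0.369] wrist_force: [-5.7, 3.2, 13.6]
```

View pics/end.png

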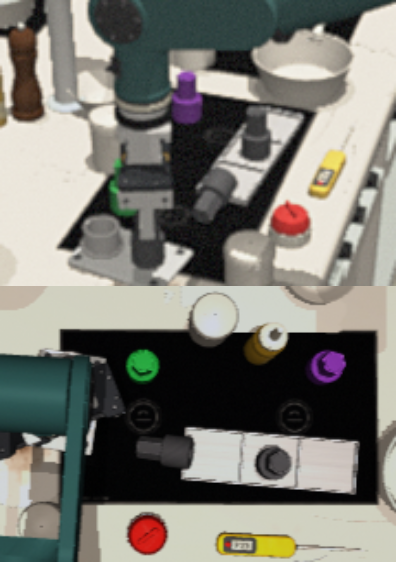

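The last picture shows socket 1 knocked over. It lies against the tray's left end at (165,450), head pointing towards the nut, because socket 2's carry passed too low over it. Socket 2 is upright in the middle bay and socket 3 is seated. I have to mend this, so I'll leave socket 3 on the nut, right socket 1, then come back and regrip.

```bash
python3 - <<'E'
from h import *
p,y=chain([(.045,-.105,.23,0),(0,0,.03,0),(0,0,.02,0),(-.01,0,0,0),(0,.01,0,0),(.02,-.01,0,0),(0,0,.075,0),(-.003,-.006,.01,0)],[.52525,.00225,.128],np.radians(21.152))
print(p,np.degrees(y)); p2,y2=chain([(0,0,-.8,0)],p,y);print(p2,to(p2,y2,[.45,-.13,.215],0))
E
python3 -m handwheel '[[0,0,-0.006,0,0,0],[0,0,-0.006,0,0,0],[0,0,-0.006,0,0,0],[0,0,-0.006,0,0,0],[0,0,-0.006,0,0,0]]' -0.3 |grep -E "width|force|tool"
python3 -m handwheel '[[0,0,-0.1,0,0,0],[0,0,-0.3,0,0,0],[0,0,-0.5,0,0,0],[0,0,-0.7,0,0,0],[0,0,-0.8,0,0,0],[0,0,-0.8,0,0,0]]'|grep -E "tool"
```

```text
[0.52693859 0.02670708 0.055     ] 21.152
[0.52693859 0.02670708 0.215     ] [-0.642  0.592  0.     0.705]
tool_pos: [0.5267, 0.0257, 0.0552]
wrist_force: [-0.3, -0.4, 0.8]
width: 0.0592
finger_force: 0.0
tool_pos: [0.5298, 0.0257, 0.2225]
```

```bash
python3 -m handwheel '[[-0.13,0.12,0,0,0,0.2],[-0.26,0.24,0,0,0,0.4],[-0.39,0.36,0,0,0,0.6],[-0.52,0.48,0,0,0,0.705],[-0.642,0.592,0,0,0,0.705],[-0.642,0.592,0,0,0,0.705],[-0.642,0.592,0,0,0,0.705]]'|grep -E "time|tool|rot"
python3 - <<'E'
from h import *
c=viewer.calibration("wrist");im=viewer.snapshot("wrist")[...,::-1].copy();cv2.imwrite("pics/w7.png",im)
g=cv2.cvtColor(im,cv2.COLOR_BGR2GRAY)
p=pix(c,[.48,-.13,.03]);q=pix(c,[.478,-.16,.012]);print(p,q)
x0,y0=(p-[60,45]).astype(int)
for r in range(0,90,3):print(y0+r," ".join("%3d"%g[y0+r,x0+k] for k in range(0,135,4)))
print("cols",x0)
E
```

```text
time: 30.58
tool_pos: [0.4488, -0.1316, 0.2142]
ee_rot: [-3.141, 0.002, -0.004]
[316.68413212 157.3187983 ] [341.21566842 157.34203447]
112  44  39  38  37  38  27  34  31  31  31  27  16  50  26  17  17  18  17  20  16  19  17  18  20  19  19  22  19  22  24  26  26  29  29
115  48  42  38  42  42  28  38  41  41  39  36  20  43  27  15  17  16  17  18  16  17  18  17  18  18  17  18  18  20  22  21  22  25  26
118  50  46  42  44  51  34  30  27  27  24  22  21  36  26  19  18  17  18  17  18  17  19  18  19  19  18  19  18  19  22  20  22  22  23
121  54  49  45  44  44  47  30  27  26  24  24  38  33  29  19  18  17  18  19  17  18  19  20  18  18  17  18  19  18  20  21  20  21  23
124  54  52  47  42  43  47  41  32  28  27  34  45  29  22  19  20  20  19  18  18  19  62 113 110  88  74  70  52  38  34  27  22  21  20
127  54  51  49  45  45  44  44  52  50  49  49  30  29  22  21  22  22  21  21  18  23  85 139 140 144 139 137 134 137 135 120 115 112  99
130  54  50  48  46  43  42  40  42  51  42  31  31  25  23  21  22  20  22  22  22  20 100 149 152 154 153 154 155 155 154 
[... 2544 characters left out ...]
 27  27  28  31  29  31  32  32  33  33  35  37  37  38  41  40  42  43  44 149 108 109 107 127 135 175 173 173 177 218 221 221 222
190  26  25  26  26  27  29  29  29  32  31  33  33  36  36  37  38  39  41  41  43  54  58  65  71 120 146 146 155 170 168 174 178 176 156
193  22  24  25  26  26  26  28  29  28  29  32  33  32  35  36  36  38  39  41  42  42  43  43  44  45  46  46  49  53  56  72  96 108 118
196  20  22  22  24  26  25  26  28  29  29  30  30  30  32  35  37  37  38  39  39  41  41  42  45  43  45  45  43  44  44  43  42  41  40
199  20  20  22  23  24  26  24  26  25  27  29  30  30  32  34  34  37  38  39  38  39  40  42  43  44  44  45  44  43  43  43  41  41  41
cols 256
```

The number grid shows socket 1 clearly. Its head tip is at about (280,150), the neck is at column 311, and the sleeve end at about (348,160) is propped on the tray rim. The axis is about 9° off the image row, with the head end about 17° down. I'll pick the head with the tool leaning, then turn it upright in the air.

```bash
cat >> h.py <<'E'
def pose(R,p,ends):
    "commanded pose after full 6-number end rows"
    p=np.array(p,float)
    for e in ends:
        e=np.array(e,float); p=p+R.apply(e[:3]*.2); R=R*Ro.from_rotvec(np.radians(30)*e[3:])
    return R,p
def frame(y,z): return Ro.from_matrix(np.c_[np.cross(y,z),y,z])
E
python3 - <<'E'
from h import *
c=viewer.calibration("wrist")
P=ray(c,292,152,.022);Q=ray(c,340,159.6,.034);az=np.arctan2(*(P-Q)[1::-1]);print(P.round(4),Q.round(4),np.degrees(az),np.linalg.norm(P-Q))
dn=np.radians(17);a=np.array([np.cos(az)*np.cos(dn),np.sin(az)*np.cos(dn),-np.sin(dn)])
h=np.array([np.sin(az),-np.cos(az),0]);u=np.cross(h,a)
b=np.radians(75);z=-np.cos(b)*a-np.sin(b)*u
T=frame(h,z);tcp=P+.014*z;print("u",u,"z",z,"tcp",tcp)
R0=Ro.from_euler("xyz",[np.pi,0,np.radians(0.0)]);rv=(R0.inv()*T).as_rotvec();print(np.degrees(rv),np.linalg.norm(np.degrees(rv)))
n=4;w=np.round(rv/n/np.radians(30),2);print("chunk",w,n)
R1,p1=pose(R0,[.45,-.13,.216],[[0,0,0,*w]]*n);print((R1.inv()*T).magnitude()*57.3)
print("shift",R1.inv().apply(tcp-p1)/.2,"pre",R1.inv().apply(tcp-.08*z-p1)/.2)
E
```

```text
[ 0.4861 -0.0994  0.022 ] [ 0.4783 -0.1559  0.034 ] 82.13616432841812 0.05826338613228615
u [0.0400021  0.28962225 0.95630476] z [-0.07250319 -0.52493591 -0.8480481 ] tcp [ 0.48511682 -0.10679349  0.01012733]
[-22.89228502 -26.27144815 -79.83488544] 87.10829257191902
chunk [-0.19 -0.22 -0.67] 4
0.5775710434131365
shift [0.66162298 0.16444561 0.79943414] pre [0.66166277 0.16458841 0.39943417]
```

```bash
python3 -m handwheel '[[0,0,0,-0.06,-0.07,-0.22],[0,0,0,-0.12,-0.15,-0.45],[0,0,0,-0.19,-0.22,-0.67]]'|grep rot
python3 -m handwheel '[[0,0,0,-0.06,-0.07,-0.22],[0,0,0,-0.12,-0.15,-0.45],[0,0,0,-0.19,-0.22,-0.67]]'|grep rot
python3 -m handwheel '[[0,0,0,-0.06,-0.07,-0.22],[0,0,0,-0.12,-0.15,-0.45],[0,0,0,-0.19,-0.22,-0.67]]'|grep rot
python3 -m handwheel '[[0,0,0,-0.06,-0.07,-0.22],[0,0,0,-0.12,-0.15,-0.45],[0,0,0,-0.19,-0.22,-0.67],[0,0,0,-0.19,-0.22,-0.67],[0,0,0,-0.19,-0.22,-0.67]]'
python3 - <<'E'
from h import *
o=robot.get_obs();R=Ro.from_euler("xyz",o["ee_rot"]);print("y",R.apply([0,1,0]).round(3),"z",R.apply([0,0,1]).round(3),o["joint_positions"].round(2))
c=viewer.calibration("wrist");im=viewer.snapshot("wrist");cv2.imwrite("pics/w8.png",im[...,::-1]);g=cv2.cvtColor(im,cv2.COLOR_RGB2GRAY)
print(pix(c,[.486,-.099,.022]),pix(c,[.478,-.156,.034]))
E
```

```text
ee_rot: [3.065, 0.13, 0.346]
ee_rot: [3.036, 0.275, 0.687]
ee_rot: [3.06, 0.422, 1.04]
time: 31.8
tool_pos: [0.4498, -0.1288, 0.2148]
ee_rot: [-3.142, 0.55, 1.423]
wrist_force: [-0.7, -0.4, -0.4]
width: 0.0608
finger_force: 0.0
y [ 0.989 -0.148 -0.   ] z [-0.077 -0.517 -0.852] [-0.01 -0.06  1.6  -0.55  1.67  0.11]
[351.13195474  60.37044246] [348.38717093 119.48804389]
```

```bash
python3 -m handwheel '[[0.2,0.05,0,0,0,0],[0.4,0.1,0,0,0,0],[0.6,0.165,0.05,0,0,0],[0.66,0.165,0.2,0,0,0],[0.66,0.165,0.4,0,0,0],[0.66,0.165,0.5,0,0,0],[0.66,0.165,0.6,0,0,0],[0.66,0.165,0.7,0,0,0],[0.66,0.165,0.75,0,0,0],[0.66,0.165,0.75,0,0,0]]'
python3 -m handwheel '[[0,0,0.02,0,0,0],[0,0,0.04,0,0,0],[0,0,0.04,0,0,0]]'|grep -E "tool|force"
python3 -m handwheel '[[0,0,0,0,0,0],[0,0,0,0,0,0],[0,0,0,0,0,0],[0,0,0,0,0,0],[0,0,0,0,0,0],[0,0,0,0,0,0]]' 1
```

```text
time: 32.68
tool_pos: [0.4859, -0.103, 0.0167]
ee_rot: [-3.138, 0.552, 1.42]
wrist_force: [-0.6, -0.7, 0.5]
width: 0.0612
finger_force: 0.0
tool_pos: [0.4875, -0.1061, 0.0124]
wrist_force: [-0.5, 0.4, -0.1]
finger_force: 0.0
time: 33.43
tool_pos: [0.487, -0.106, 0.0123]
ee_rot: [3.141, 0.551, 1.42]
wrist_force: [-1.1, 1.7, 1.7]
width: 0.0329
finger_force: 30.0
```

```bash
python3 -m handwheel '[[-0.04,0,-0.06,0,0,0],[-0.08,0,-0.13,0,0,0],[-0.16,0,-0.26,0,0,0],[-0.26,0,-0.42,0,0,0],[-0.36,0,-0.58,0,0,0],[-0.45,0,-0.73,0,0,0],[-0.45,0,-0.73,0,0,0]]'
cat > plan.py <<'E'
from h import *
R0=Ro.from_euler("xyz",[np.pi,0,0.]);k=[-.19,-.22,-.67]
PICK=[[0,0,0,*k]]*4+[[.66,.165,.75,0,0,0],[0,0,.04,0,0,0],[-.45,0,-.73,0,0,0]]
R,p=pose(R0,[.45,-.13,.216],PICK)
def upright(L,az):
    o=np.array([np.cos(az),np.sin(az),0]);z=np.array([0,0,-np.cos(L)])+np.sin(L)*o
    return frame(-np.cross([0,0,1],o),z)
E
python3 - <<'E'
from plan import *
print(p)
for L in(50,60,75):
  for az in(-22,-5):
    T=upright(np.radians(L),np.radians(az));rv=np.degrees((R.inv()*T).as_rotvec());print(L,az,rv.round(1),np.linalg.norm(rv).round(1))
E
```

```text
time: 34.02
tool_pos: [0.4905, -0.1069, 0.1931]
ee_rot: [3.122, 0.55, 1.411]
wrist_force: [0.4, 0.4, -0.8]
width: 0.0326
finger_force: 30.0
[ 0.48631598 -0.1051868   0.18340468]
50 -22 [-17.7  56.8 110.2] 125.2
50 -5 [-15.   64.6  93. ] 114.2
60 -22 [-27.7  63.2 110.1] 129.9
60 -5 [-23.5  72.1  93. ] 120.0
75 -22 [-43.   72.7 108.6] 137.6
75 -5 [-36.6  83.1  92.1] 129.3
```

Run:
```python
from plan import *
T=upright(np.radians(55),np.radians(-12));rv=(R.inv()*T).as_rotvec();n=5;w=np.round(rv/n/np.radians(30),2);print("chunk",w,np.linalg.norm(w)*30)
b=np.radians(75)
for i in range(n+1):
    Ri=R*Ro.from_rotvec(np.radians(30)*w*i);z=Ri.apply([0,0,1]);y=Ri.apply([0,1,0]);x=Ri.apply([1,0,0])
    # socket down axis -a = cosb*z + sinb*(in-plane); from pick: find sign with x
    na=np.cos(b)*z-np.sin(b)*x; print(z.round(2),"-a",na.round(2))
```

```text
chunk [-0.14  0.43  0.67] 24.249948453553465
[-0.07 -0.52 -0.85] -a [-0.12 -0.95  0.29]
[ 0.06 -0.35 -0.93] -a [-0.41 -0.91  0.04]
[ 0.25 -0.21 -0.95] -a [-0.6  -0.75 -0.26]
[ 0.46 -0.13 -0.88] -a [-0.65 -0.51 -0.56]
[ 0.65 -0.12 -0.75] -a [-0.56 -0.22 -0.8 ]
[ 0.8  -0.18 -0.57] -a [-0.34  0.07 -0.94]
```

```bash
for i in 1; do :; done
python3 -m handwheel '[[0,0,0,-0.035,0.11,0.17],[0,0,0,-0.07,0.215,0.335],[0,0,0,-0.105,0.32,0.5],[0,0,0,-0.14,0.43,0.67]]'|grep -E "rot"
python3 -m handwheel '[[0,0,0,-0.035,0.11,0.17],[0,0,0,-0.07,0.215,0.335],[0,0,0,-0.105,0.32,0.5],[0,0,0,-0.14,0.43,0.67]]'|grep -E "rot"
python3 -m handwheel '[[0,0,0,-0.035,0.11,0.17],[0,0,0,-0.07,0.215,0.335],[0,0,0,-0.105,0.32,0.5],[0,0,0,-0.14,0.43,0.67]]'|grep -E "rot"
python3 -m handwheel '[[0,0,0,-0.035,0.11,0.17],[0,0,0,-0.07,0.215,0.335],[0,0,0,-0.105,0.32,0.5],[0,0,0,-0.14,0.43,0.67]]'|grep -E "rot"
python3 -m handwheel '[[0,0,0,-0.035,0.11,0.17],[0,0,0,-0.07,0.215,0.335],[0,0,0,-0.105,0.32,0.5],[0,0,0,-0.14,0.43,0.67],[0,0,0,-0.14,0.43,0.67],[0,0,0,-0.14,0.43,0.67]]'
python3 - <<'E'
from plan import *
R,p=pose(R,p,[[0,0,0,-.14,.43,.67]]*5)
o=robot.get_obs();Rm=Ro.from_euler("xyz",o["ee_rot"]);print("z",Rm.apply([0,0,1]).round(3),R.apply([0,0,1]).round(3),(Rm.inv()*R).magnitude()*57.3,o["joint_positions"].round(2),o["tool_pos"])
# try full upright: further 20 deg
z=R.apply([0,0,1]);b=np.radians(75);na=np.cos(b)*z-np.sin(b)*R.apply([1,0,0])
# grasp point is s=66 up the socket, ~9mm short of axis
base=p-.014*z+.066*na; print("base centre",base.round(4),"lowest z",base[2]-.024*np.sin(np.arccos(-na[2])))
print("up in tool",R.inv().apply([0,0,1]).round(3),"to bay xy",R.inv().apply([.4745-base[0],-.203-base[1],0])/.2)
# silhouette check with side and top views
for n in("side","top"):
    im=viewer.snapshot(n)[...,::-1];cv2.imwrite(f"pics/{n}9.png",im);c=viewer.calibration(n);print(n,pix(c,base),pix(c,base-.08*na))
E
```

```text
ee_rot: [2.92, 0.282, 1.064]
ee_rot: [2.81, -0.032, 0.787]
ee_rot: [2.788, -0.363, 0.528]
ee_rot: [2.869, -0.687, 0.224]
time: 35.85
tool_pos: [0.4855, -0.1056, 0.1811]
ee_rot: [3.139, -0.959, -0.234]
wrist_force: [0.3, 0.2, -1.7]
width: 0.0327
finger_force: 30.0
z [ 0.796 -0.193 -0.574] [ 0.798 -0.181 -0.575] 1.1251003190849793 [-0.45 -0.72  2.31  0.3   0.63  1.19] [ 0.48549614 -0.10556283  0.18105335]
base centre [ 0.4529 -0.0982  0.1295] lowest z 0.12121974905269886
up in tool [ 0.818  0.008 -0.575] to bay xy [0.12242881 0.48821148 0.1809109 ]
side [342.68510334 188.14352403] [334.97401782 164.90663316]
top [335.09956662 216.80939466] [338.49799557 204.23423709]
```

```bash
python3 -m handwheel '[[0.03,0.12,0.045,0,0,0],[0.06,0.24,0.09,0,0,0],[0.09,0.36,0.135,0,0,0],[0.12,0.49,0.18,0,0,0],[0.12,0.49,0.18,0,0,0],[0.12,0.49,0.18,0,0,0]]'|grep -E "tool|rot|force"
python3 -m handwheel '[[-0.1,0,0.07,0,0,0],[-0.2,0,0.14,0,0,0],[-0.3,0,0.21,0,0,0],[-0.36,0,0.25,0,0,0],[-0.41,0,0.287,0,0,0],[-0.41,0,0.287,0,0,0]]'
python3 - <<'E'
from plan import *
R,p=pose(R,p,[[0,0,0,-.14,.43,.67]]*5+[[.12,.49,.18,0,0,0],[-.41,0,.287,0,0,0]])
o=robot.get_obs();Rm=Ro.from_euler("xyz",o["ee_rot"]);print("cmd",p,(Rm.inv()*R).magnitude()*57.3,o["joint_positions"].round(2))
z=R.apply([0,0,1]);b=np.radians(75);na=np.cos(b)*z-np.sin(b)*R.apply([1,0,0]);base=p-.014*z+.066*na; print("base",base.round(4),"lowest",base[2]-.024*np.sin(np.arccos(-na[2])))
for i in("side",):
    im=viewer.snapshot(i);cv2.imwrite("pics/side10.png",im[...,::-1]);c=viewer.calibration(i);g=cv2.cvtColor(im,cv2.COLOR_RGB2GRAY)
    q=pix(c,base-.03*na).astype(int);print(q,pix(c,base),pix(c,base-.08*na))
    for r in range(-30,24,2):print(q[1]+r," ".join("%3d"%v for v in g[q[1]+r,q[0]-28:q[0]+29:2]))
E
```

```text
tool_pos: [0.5059, -0.2142, 0.1834]
ee_rot: [3.14, -0.963, -0.24]
wrist_force: [-0.4, 0.4, -1.9]
finger_force: 30.0
time: 36.95
tool_pos: [0.505, -0.2093, 0.0789]
ee_rot: [-3.138, -0.958, -0.239]
wrist_force: [-0.2, 1.0, -3.2]
width: 0.0326
finger_force: 30.0
cmd [ 0.50710076 -0.21093757  0.08302375] 1.1845105784960603 [-0.78 -0.35  2.34  1.05  0.51  0.25]
base [ 0.4737 -0.204   0.0291] lowest 0.02083882735604993
[343 187] [345.99828061 195.73587567] [338.99752135 174.59582628]
157 220 229 220  56  67  63  52 195 233 231 231 232 231 232 230 230 232 231 235 151 149 117  99  97  98  88 117  94  99
159 217 181 178  57  67  64  51 195 236 231 231 230 232 232 231 230 231 231 236 149 133 117 112  69  52  53  75  99 202
161 195  48  38  52  69  64  48 145 218 224 234 238 237 234 233 232 231 231 234 173 139 116  64  74  63  42  87 199 224
163  86  23  82  55  65  69  59  86  45  21  61  76 103 184 221 225 234 239 237 237 175 134  88 116  87  95 180 171 218
165  22  20  93  96  86  83  93 103  80   1  24  26   6   0   2  25  57  70 112 184 186 126 112  56 117 176 124 121 193
167  26  20  54  
[... 1922 characters left out ...]
  21  17  17  30   4  72 112 116  52  53  54  57  82  99 127 137 146 139 132  58   6  11  20  51 112
201   6  31  17  14  22  18  30  15  66 105 122 110 105  91  88 114 110 112 146 105 110 129  74  15  11  12  24 129 139
203  22  13  21  11  19  25  23  41 157 160 126 103 105 107 112 107 108 155 119 177 174 107  27  17  23   7  38 134 176
205  19  32  17  21  10  25  12 115 154 221 228 160 150 110 104 110 206 162 203 220 118  56  13  19  10  11  84 184 210
207  30  23  16  25  15  27  21  67 112 128 133 179 217 178 138  98 121 129 218 129  78  16  19  15  15  44 109 121 112
209  15  20  11  13   7  14  21  18  34  43  82 105 113 127 129 147 157 118 119  92  32  19  12  17  16  92 122 117 117
```

```bash
f(){ grep -E "tool_pos|wrist_force|rot"|tr '\n' ' ';echo; }
python3 -m handwheel '[[-0.016,0,0.011,0,0,0],[-0.016,0,0.011,0,0,0],[-0.016,0,0.011,0,0,0]]'|f
python3 -m handwheel '[[-0.016,0,0.011,0,0,0],[-0.016,0,0.011,0,0,0],[-0.016,0,0.011,0,0,0]]'|f
python3 -m handwheel '[[-0.016,0,0.011,0,0,0],[-0.016,0,0.011,0,0,0],[-0.016,0,0.011,0,0,0]]'|f
```

```text
tool_pos: [0.5065, -0.2121, 0.0801] ee_rot: [3.139, -0.965, -0.236] wrist_force: [-0.7, -0.2, -2.3] 
tool_pos: [0.5059, -0.2119, 0.0748] ee_rot: [3.141, -0.964, -0.239] wrist_force: [-0.0, 0.0, -3.2] 
tool_pos: [0.5057, -0.2118, 0.0704] ee_rot: [-3.141, -0.963, -0.24] wrist_force: [1.0, 0.9, -2.3]
```

```bash
f(){ grep -E "tool_pos|wrist_force|rot"|tr '\n' ' ';echo; }
python3 -m handwheel '[[-0.016,0,0.011,0,0,0],[-0.016,0,0.011,0,0,0],[-0.016,0,0.011,0,0,0]]'|f
python3 -m handwheel '[[-0.012,0,0.008,0,0,0],[-0.012,0,0.008,0,0,0],[-0.012,0,0.008,0,0,0]]'|f
python3 -m handwheel '[[-0.012,0,0.008,0,0,0],[-0.012,0,0.008,0,0,0],[-0.012,0,0.008,0,0,0]]'|f
```

```text
tool_pos: [0.5066, -0.2126, 0.0684] ee_rot: [3.141, -0.966, -0.239] wrist_force: [-0.3, 0.4, 2.4] 
tool_pos: [0.5079, -0.2131, 0.0681] ee_rot: [3.141, -0.97, -0.238] wrist_force: [-0.5, 1.9, 8.8] 
tool_pos: [0.5092, -0.2138, 0.0678] ee_rot: [3.14, -0.974, -0.238] wrist_force: [0.1, 2.9, 13.3]
```

It touches down as modelled, leaning about 20° on its outer rim. I'll take out some of that lean before letting go.

```bash
f(){ grep -E "time|tool_pos|wrist_force|rot"|tr '\n' ' ';echo; }
python3 -m handwheel '[[-0.003,0,-0.014,0,0.09,0],[-0.007,0,-0.028,0,0.18,0],[-0.011,0,-0.042,0,0.27,0],[-0.011,0,-0.042,0,0.27,0],[-0.011,0,-0.042,0,0.27,0]]'|f
python3 -c "
from h import *
print(robot.get_obs()['joint_positions'].round(2))"
```

```text
time: 38.92 tool_pos: [0.4994, -0.2122, 0.0683] ee_rot: [3.14, -1.112, -0.239] wrist_force: [0.7, -1.0, 8.3] 
[-0.86 -0.3   2.45  1.63  0.54 -0.37]
```

```bash
f(){ grep -E "time|tool_pos|wrist_force|rot|width"|tr '\n' ' ';echo; }
python3 -m handwheel '[[0,0,0,0,0,0],[0,0,0,0,0,0],[0,0,0,0,0,0],[0,0,0,0,0,0],[0,0,0,0,0,0],[0,0,0,0,0,0],[0,0,0,0,0,0],[0,0,0,0,0,0]]' -0.3|f
python3 - <<'E'
from h import *
im=viewer.snapshot("side");cv2.imwrite("pics/side11.png",im[...,::-1]);c=viewer.calibration("side");g=cv2.cvtColor(im,cv2.COLOR_RGB2GRAY)
for z in(.004,.044,.084):print(z,pix(c,[.4745,-.203,z]).round(1))
for r in range(164,206,2):print(r," ".join("%3d"%v for v in g[r,315:371:2]))
E
```

```text
time: 39.58 tool_pos: [0.4978, -0.2098, 0.064] ee_rot: [-3.141, -1.105, -0.239] wrist_force: [-0.9, -0.1, 0.2] width: 0.061 
0.004 [345.6 202. ]
0.044 [345.7 192.2]
0.084 [345.9 182.1]
164  36  24  98  61  59  62  65 101  75  12   9   0  23  53  73 111 185 222 226 236 225 170 116 118 121 111 115 108
166  18  18  62 100 106 109 104  84  70  18   5  26  13  14  19  11  17   6  27  53  72  96 105 102 105 116  95  53
168  22  22  53  59  58  64  63  64  47  25  26  21  17  24  23  19  13  20  23  68  78  76  92  95  50  41  61  91
170  28  25  55  60  63  62  64  66  42  28  22  27  13  14  23  14  23  24  31 106 103 100  99 126 128 150 112  97
172  30  15  51  59  62  69  66  62  39  27  11  19  23  26  30  11  21  13  31  72  72  82  67 169 217 127  91  47
174  29  15  45  61  69  65  69  59  20  18  22  18  29  16  22  15  19  17  34  59  72  95 131 168 133  98 112  77
176  36  25  15  23  28  36  37  14  12  15  24  10  17  10  16  33  98 151 150 185 194 157 118 110 101 117  84 186
178  35  17  25  15  28  17  23  16  14  26  28  36  33  49  67 134 115  80  60  44  46  46  51  73 115
[... 820 characters left out ...]
  50
194  29  22   7  21  22  22  16  26  23  25  21  42  74  92  96  96  88  65 105 130 126 116  34  46  53  54  49  23
196  30  20  25  25  20  22  28  21  21  12  94 101  51  47  57  58  58  56  96 128 126 128  79  48  57  57  50  12
198  23  16  13  19  16  14  19  23  18  52 133  58  55  55  63  60  60  51 140 140 122 114 111  32  55  70  46  32
200  28  23  18  33  17  22  29  22  30 157 132  90  45  56  59  63  56  49 184 212 115  91 129  57  46  45  30  82
202  14  27  21  28  15  19  21  16  76 146 231 151  48  54  58  56  54  87 192 224 171 144 102  94  17  26  24 117
204  24  15  20  16  32  20  10  87 160 126 174 229 171 144 133 131 152 211 222 223 195  84   9  16   9  18  57 115
```

The sleeve's sides now stand vertical in the side-view numbers, with its bottom at row 204 where bay 1's floor should appear. I'll lift straight up, with the fingers either side of the head.

```bash
f(){ grep -E "time|tool_pos|wrist_force|rot|width"|tr '\n' ' ';echo; }
python3 -m handwheel '[[0.06,0,-0.03,0,0,0],[0.12,0,-0.06,0,0,0],[0.2,0,-0.1,0,0,0],[0.3,0,-0.15,0,0,0],[0.4,0,-0.2,0,0,0],[0.5,0,-0.25,0,0,0],[0.6,0,-0.3,0,0,0],[0.6,0,-0.3,0,0,0]]'|f
python3 - <<'E'
from plan import *
E=[[0,0,0,-.14,.43,.67]]*5+[[.12,.49,.18,0,0,0],[-.41,0,.287,0,0,0]]+[[-.016,0,.011,0,0,0]]*4+[[-.012,0,.008,0,0,0]]*2+[[-.011,0,-.042,0,.27,0],[.6,0,-.3,0,0,0]]
R,p=pose(R,p,E);o=robot.get_obs();Rm=Ro.from_euler("xyz",o["ee_rot"]);print("cmd",p,R.as_euler("xyz"),(Rm.inv()*R).magnitude()*57.3,o["joint_positions"].round(2))
T=Ro.from_euler("xyz",[np.pi,0,np.radians(21.15)]);rv=(R.inv()*T).as_rotvec()/np.radians(30);print(rv, rv/3)
im=viewer.snapshot("side");cv2.imwrite("pics/side12.png",im[...,::-1]);g=cv2.cvtColor(im,cv2.COLOR_RGB2GRAY)
for r in range(166,206,2):print(r," ".join("%3d"%v for v in g[r,325:365:2]))
E
```

```text
time: 40.3 tool_pos: [0.4995, -0.2116, 0.2058] ee_rot: [3.129, -1.114, -0.228] wrist_force: [0.3, -0.8, 1.0] width: 0.0614 
cmd [ 0.49998005 -0.20845583  0.19890687] [ 3.12473327 -1.10008034 -0.2025611 ] 1.4825737064349687 [-0.85 -0.6   2.3   0.98  0.67  0.4 ]
[ 0.62820204 -2.03371258 -0.99595989] [ 0.20940068 -0.67790419 -0.33198663]
166 109 100  83  73   7  26  14   5  26  20  17  16   8  21  55  72  99 102  97 106
168  60  67  63  46  15  27  19  10  17  30  18  14  22  12  64  78  75  87  96  49
170  67  65  64  47  27  27  23  26  12  15  20  27  14  39 102 104  99  98 122 121
172  63  66  63  37  11  21  28  23  27  10  23   6  14  26  72  74  84  68 169 217
174  64  67  55  29  17  21  13  11  20  21  15  19  24  20  53  61  59  50 171 218
176  34  20  14  23  14  16   8  21  23  16  24  20  38 103  55  57  64  58 175 216
178  15  13  14  21  22  36  28  32  38  56  56  26 111  90  54  59  54  57 134 214
180  25  27  13  21  36  50  23  69  95 103 100 100 164  80  58  52  54  62  78 179
182  23  20  28  29  45  36  32  52  85  98 101 100  70  92 102  85  87  91  75 168
184  23
[... 216 characters left out ...]
  47  55  60  59  62  44 179
190  15  22  17  22  22  22  68  56  57  58  60  52  83  70  54  61  59  55  60 192
192  18  19  23  17  11   8  73  94  72  65  59  68  96 130  92  68  67  72 130 178
194  29  19  15  11  20  18  42  74  95  97 102  96  71 135 217 228 224 164 156 144
196  13  12  25  10   6  98 131  43  55  58  56  60  51  93 115 120 139 126 146  54
198  23  10  16  19  52 132  72  52  57  56  62  61  54 161 150 122 109 126  75   8
200  22  20  12  31 152 130  89  50  53  57  59  50  48 184 183 144 175 107  29   6
202  16  19   9  73 142 231 148  52  51  53  56  53  71 126 154 218 133  44   5  14
204  17  10  89 161 127 174 200 164 141 103 119 151 151 156 227 151  75  23   9  17
```

Socket 1 stands upright in bay 1: head top at row 181, sleeve in rows 192–204, as predicted for an upright socket. Now back to socket 3.

```bash
f(){ grep -E "time|tool_pos|rot"|tr '\n' ' ';echo; }
python3 -m handwheel '[[0,0,0,0.05,-0.17,-0.083],[0,0,0,0.105,-0.34,-0.166],[0,0,0,0.157,-0.51,-0.25],[0,0,0,0.21,-0.68,-0.33]]'|f
python3 -m handwheel '[[0,0,0,0.05,-0.17,-0.083],[0,0,0,0.105,-0.34,-0.166],[0,0,0,0.157,-0.51,-0.25],[0,0,0,0.21,-0.68,-0.33]]'|f
python3 -m handwheel '[[0,0,0,0.05,-0.17,-0.083],[0,0,0,0.105,-0.34,-0.166],[0,0,0,0.157,-0.51,-0.25],[0,0,0,0.21,-0.68,-0.33],[0,0,0,0.21,-0.68,-0.33],[0,0,0,0.21,-0.68,-0.33]]'|f
python3 - <<'E'
from plan import *
E=[[0,0,0,-.14,.43,.67]]*5+[[.12,.49,.18,0,0,0],[-.41,0,.287,0,0,0]]+[[-.016,0,.011,0,0,0]]*4+[[-.012,0,.008,0,0,0]]*2+[[-.011,0,-.042,0,.27,0],[.6,0,-.3,0,0,0]]+[[0,0,0,.21,-.68,-.33]]*3
R,p=pose(R,p,E);print(p,R.as_euler("xyz"));o=robot.get_obs();print(o["joint_positions"].round(2))
T=Ro.from_euler("xyz",[np.pi,0,np.radians(21.15)]);print("turn",(R.inv()*T).as_rotvec()/np.radians(30),"shift",R.inv().apply(np.array([.527,.0267,.2])-p)/.2)
E
```

```text
time: 40.68 tool_pos: [0.4971, -0.2096, 0.1959] ee_rot: [3.048, -0.732, 0.017] 
time: 41.02 tool_pos: [0.4976, -0.2095, 0.1963] ee_rot: [3.071, -0.362, 0.185] 
time: 41.52 tool_pos: [0.4984, -0.209, 0.195] ee_rot: [-3.13, -0.004, 0.347] 
[ 0.49998005 -0.20845583  0.19890687] [-3.13854522e+00  2.21910260e-03  3.66892066e-01]
[-0.51  0.07  1.41  0.01  1.67  0.72]
turn [-0.00582492  0.00423164 -0.00429422] shift [ 0.54786581 -1.04908022 -0.00348446]
```

```bash
f(){ grep -E "time|tool_pos|rot"|tr '\n' ' ';echo; }
python3 -m handwheel '[[0.1,-0.19,0,0,0,0],[0.2,-0.38,0,0,0,0],[0.3,-0.57,0,0,0,0],[0.4,-0.76,0,0,0,0],[0.5,-0.95,0,0,0,0],[0.52,-1.0,0,0,0,0],[0.52,-1.0,0,0,0,0],[0.52,-1.0,0,0,0,0],[0.52,-1.0,0,0,0,0]]'|f
python3 - <<'E'
from h import *
P=[];W=[]
for i in range(4):
    o=robot.get_obs();P.append(o["tool_pos"]);W.append(Ro.from_euler("xyz",o["ee_rot"]).as_matrix()[:,2]);y=o["ee_rot"][2]
    c=viewer.calibration("wrist");im=viewer.snapshot("wrist");cv2.imwrite("pics/w13.png",im[...,::-1])
print(np.mean(P,0),np.mean(W,0).round(4),np.ptp(P,0),y)
p=np.mean(P,0);R=Ro.from_euler("xyz",o["ee_rot"]);T=Ro.from_euler("xyz",[np.pi,0,.368])
print("turn",((R.inv()*T).as_rotvec()/np.radians(30)).round(3),"shift",(R.inv().apply(np.array([.5272,.0259,.1])-p)/.2).round(3))
i=cv2.imread("pics/w13.png");q=pix(c,[.527,.026,.090]);print(q,o["joint_positions"].round(3))
for t in(4,8):print(hexfit(i,c,q,.090,t))
E
```

```text
time: 42.27 tool_pos: [0.5273, 0.0123, 0.2] ee_rot: [-3.135, -0.006, 0.344] 
[0.52761587 0.01198287 0.20015883] [ 0.0034  0.0082 -1.    ] [0.00054364 0.00047567 0.00019231] 0.34321220234058103
turn [-0.012 -0.012 -0.047] shift [ 0.018 -0.063  0.501]
[304.85472341 194.84004031] [-0.091  0.036  1.435  0.009  1.668  1.138]
(array([0.5306, 0.0266]), np.float64(47.0), array([0.0213, 0.0327, 0.0326]))
(array([0.532 , 0.0274]), np.float64(44.0), array([0.0265, 0.0358, 0.0338]))
```

```bash
f(){ grep -E "time|tool_pos|rot|force|width"|tr '\n' ' ';echo; }
python3 -m handwheel '[[0.018,-0.063,0.1,-0.012,-0.012,-0.047],[0.018,-0.063,0.25,-0.012,-0.012,-0.047],[0.018,-0.063,0.4,-0.012,-0.012,-0.047],[0.018,-0.063,0.4,-0.012,-0.012,-0.047],[0.018,-0.063,0.4,-0.012,-0.012,-0.047]]'|f
python3 -m handwheel '[[0,0,0.08,0,0,0],[0,0,0.16,0,0,0],[0,0,0.24,0,0,0],[0,0,0.29,0,0,0],[0,0,0.31,0,0,0],[0,0,0.31,0,0,0],[0,0,0.31,0,0,0]]'|f
python3 - <<'E'
from h import *
o=robot.get_obs();R=Ro.from_euler("xyz",o["ee_rot"]);T=Ro.from_euler("xyz",[np.pi,0,.368])
print("turn",((R.inv()*T).as_rotvec()/np.radians(30)).round(3),"shift",(R.inv().apply(np.array([.5276,.0259,.057])-o["tool_pos"])/.2).round(3))
E
```

```text
time: 42.88 tool_pos: [0.5262, 0.0265, 0.1188] ee_rot: [-3.139, 0.004, 0.369] wrist_force: [0.5, -0.1, 1.1] width: 0.061 finger_force: 0.0 
time: 43.47 tool_pos: [0.5286, 0.0269, 0.0599] ee_rot: [3.141, -0.002, 0.37] wrist_force: [0.4, 0.9, 0.1] width: 0.0616 finger_force: 0.0 
turn [ 0.001 -0.004  0.004] shift [-0.006  0.003  0.015]
```

```bash
f(){ grep -E "time|tool_pos|rot|force|width"|tr '\n' ' ';echo; }
python3 -m handwheel '[[0,0,0.008,0,0,0],[0,0,0.008,0,0,0],[0,0,0.008,0,0,0],[0,0,0.008,0,0,0],[0,0,0.008,0,0,0],[0,0,0.008,0,0,0],[0,0,0.008,0,0,0],[0,0,0.008,0,0,0]]' 1|f
python3 -m handwheel '[[0,0,0.005,0,0,0],[0,0,0.01,0,0,0],[0,0,0.01,0,0,0],[0,0,0.01,0,0,0],[0,0,0.01,0,0,0]]'|f
```

```text
time: 44.13 tool_pos: [0.5278, 0.0269, 0.0572] ee_rot: [3.141, -0.0, 0.37] wrist_force: [0.8, -0.5, 0.0] width: 0.0297 finger_force: 30.0 
time: 44.55 tool_pos: [0.528, 0.0269, 0.0571] ee_rot: [3.141, -0.001, 0.37] wrist_force: [-2.5, -0.8, 9.9] width: 0.0295 finger_force: 30.0
```

The socket is gripped again, and it does not move under a 10 N push, so it is seated. One last check of the tray and bystanders against the first top picture.

Run:
```python
from h import *
a=cv2.imread("pics/top0.png");b=viewer.snapshot("top")[...,::-1].copy();cv2.imwrite("pics/top14.png",b)
for n,u,v,r in(("salt",374,126,16),("oil",404,142,14),("timer",335,253,13),("probe",410,260,35),("green",333,155,11),("purple",441,156,11),("pot",505,215,30),("sugar",274,248,14)):
    h=min(r,15);d=cv2.absdiff(a[v-h:v+h,u-r:u+r],b[v-h:v+h,u-r:u+r]).max(2);print(n,(d>60).mean().round(3))
c=viewer.calibration("top");g=cv2.cvtColor(b,cv2.COLOR_BGR2GRAY);m=((g<135)*255).astype(np.uint8)[194:228,358:458]
n,l,s,ce=cv2.connectedComponentsWithStats(m)
for i in range(1,n):
    if s[i,4]>60:print(s[i]+[358,194,0,0,0],ray(c,*(ce[i]+[358,194]),.044).round(3))
```

```text
salt 0.0
oil 0.0
timer 0.0
probe 0.0
green 0.0
purple 0.0
pot 0.0
sugar 0.727
[368 194  20  21 321] [ 0.485 -0.206  0.044]
[386 194  72   7 262] [ 0.507 -0.343  0.044]
[398 202  21  20 335] [ 0.466 -0.284  0.044]
[358 221  62   7 219] [ 0.433 -0.215  0.044]
```

```bash
python3 -c "
from bench import robot
print(robot.close_job())"
```

```text
the job is handed in; nothing more can be done
None
```

The third socket I tried (from the bay farthest from the nut) fits; it is fully seated on the nut, upright and still gripped, and the other two stand upright in tray bays, though I knocked one over on the way and had to stand it back up, and the arm hid the sugar shaker in the final check.

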